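# Exchange the bur block at the back of the stand

### The arm

A 6-joint arm with a two-finger parallel gripper is mounted at the origin on a cart in front of the work surface, level with it; the furniture and walls round the work are solid. World frame = base frame: x ahead of the robot, y to its left, z up, the work surface at z = 0. Lengths are in m, angles in rad, forces in N, time in s.
With the tool pointing down it reaches from about 0.35 to 0.975 m from the base axis. Payload 4.9 kg.
Tool frame: the origin (TCP) lies between the finger pads; the fingertips stand 17 mm ahead of it and the grasp point (between the pads) lies 2 mm behind it; z points along the fingers, y is the direction in which the jaws open and shut (so a half turn about z gives the same grasp; the last joint's range is limited). The gripper opens to 85 mm and grips with 20 to 120 N. Pads are 22 mm wide; open, the fingers measure 114 mm over their backs; the gripper's body (76 mm by 85 mm) begins 54 mm behind the grasp point. The pads swing forward as they close: fully open they stand 13 mm farther back than shut.
Start: joints at [-1.324, 0.053, 1.613, -0, 1.476, -0.119], TCP at [0.224, -0.584, 0.208] pointing down, gripper open.
Joint ranges: [-3.01, 3.01], [-1.01, 2.22], [0.06, 2.58], [-1.02, 4.17], [0.09, 2.62], [-3.14, 3.14]. Speed limits (rad/s): [2.57, 2.57, 3.14, 3.14, 3.14, 3.14].

### API

Orientations are given as a unit quaternion [w, x, y, z].
In Python, from plant import state, grab_frame, camera_model, job_done, find_in, silhouettes, landmark_of gives the robot as it stands.
- The arm moves only by the shell command python3 -m crank 'ROWS'. ROWS is JSON, a list of rows, each an object with "angular": the turn, a rotation vector about the tool's x, y, z each as a share of 5 degrees, from -1 to 1, a list of three; "delta_pos": the shift along the tool's x, y, z each as a share of 3 cm, from -1 to 1, a list of three; "gripper": the opening, from 0 (shut) to 1 (fully open). In form: [{"angular": [ax, ay, az], "delta_pos": [tx, ty, tz], "gripper": gripper}, ...]. A call has 1 to 12 rows; each row shifts and turns the commanded pose from where the row before left it, along the tool's axes as they then stand; what a row does not reach is not made up. A row lasts 1/8 s, in which the tool goes at most 62.5 mm and 10.7 degrees, less where a joint would pass 70% of its speed; a pose out of reach is approached as far as the arm can. A call with a number of a shift or a turn outside -1 to 1 is refused whole. A call with a gripper value outside its range is refused whole. The fingers move at their own pace and stop on an object; the grip force is fixed at half the most. Time passes only in rows, so rows that do not move let the fingers close. It gives the time, the measured TCP pose, the force and the opening at its end, in the units of the state.
- state(): the state, without advancing time (a new reading comes with each control period).
- grab_frame(name): name is "side" or "top" or "wrist"; returns the picture (400x640x3 uint8, red, green, blue); there is no depth.
- camera_model(name): a dict with "camera_matrix" (3x3 intrinsics, pixels), "rvec" (rotation vector, rad) and "tvec" (3), from world to camera coordinates, as OpenCV has them; the wrist camera has in their place "mount" (4x4, takes a point from camera to tool coordinates, whose origin is the TCP and whose axes are the flange's). Camera axes: x right, y down, z forward; pixel columns grow to the right and rows downward; lengths in m; the calibration is good to about 2 mm. A picture is of the moment at which its call begins: read the wrist's pose just before it. camera_model takes no time and is no camera call.
- job_done(): hands the job in, once; it reports no verdict.
Trained networks look in the newest picture that a camera, given by its name, has taken for a name from the list of things; names that differ only in an ending like _2 or _b are one class to them, and where a whole thing is asked for, a point or a joint stands for the part that bears it (a point fixed in the world has none). Each returns a list of dicts, best first, with "conf" (0 to 1); they miss things now and then, are a little off and sometimes report something else, mostly with a low value. They report only what shows in the picture. A call takes as long as a camera call.
- find_in(camera, target): "bbox" ([left, top, right, bottom] in pixels, round what is visible of it).
- silhouettes(camera, target): "mask" (400x640 bool, what is visible of it) and "bbox" ([left, top, right, bottom] in pixels, round what is visible of it).
- landmark_of(camera, target): "pixel" ([column, row] in pixels: a listed point, or the origin of a listed thing).
The state is a dict: "time": time; "joint_pos": joint angles; "joint_vel": joint speeds; "joint_efforts": joint torques, N m; "tool_pos": TCP position; "tool_rot": TCP orientation; "contact_force": force on the tool from outside, world axes, zero at the start; "ft_torque": the same for the moment, N m; "gripper_width": opening from 0.0 (shut) to 1.0 (fully open).
Only numpy, scipy, OpenCV 4.12 (cv2) and the standard library are available. Lean on these libraries where they do the work, as an engineer would, in place of code of your own. Each camera call takes 0.05 s, during which the arm holds its last target.

### The job

Swap the bur block that stands hemmed in at the back of the grey stand for the other one: first set the date stamp and the dropper bottle aside, both standing on the dark mat, then lay the used bur block from the stand in the small steel dish, right way up, and stand the fresh bur block from the blue sheet in the empty middle bay, lengthwise like the one before it. Finally put the stamp and the bottle back upright on the stand, each in the bay it came from; tip nothing over and leave the kidney dish and the timer where they are.

Things in the scene. Friction and masses are not known exactly. Their poses are not given: they have to be found in the camera images.
- stand: Grey plastic stand, 130 x 190 mm, fixed. Origin: centre of underside; x to its back, y to its left. Floor 6 mm over the worktop, with ribs 4 mm higher round three bays: left and right bays centred at x,y = (-0.023, +0.061) and (-0.023, -0.061), 78 (x) by 62 (y) mm; middle bay, further back, centred at (0.017, 0), 90 (x) by 54 (y) mm. Back rail at x = 0.0635, 22 mm high.
- side_mat: Dark rubber mat, 120 (x) x 180 (y) mm, 3 mm thick, fixed flat on the worktop: the side area for the stamp and the bottle. Origin: centre of its underside.
- dish: Shallow square steel dish, 110 x 110 mm outside, fixed on one half of a blue sheet (130 x 225 x 2 mm). Origin: centre of its underside, 2 mm above the worktop. Walls 2 mm thick; inner floor 2 mm and rim about 10 mm above the origin.
- stamp_centre (a point): Black and grey date stamp, 50 (its x) x 66 (its y) x 98 mm high, 0.11 kg, upright in the left or right bay of the stand, its own x across the bay (along the stand's y). Point at its centre, 49 mm above its foot. Grasp the solid black handle, 14 to 48 mm above this point, across the 50 mm; it does not move.
- bottle_centre (a point): Brown dropper bottle, 33 mm diameter, 102 mm high, 0.07 kg, standing upright in the other of the two front bays. This point is on its axis, half-way up, 51 mm above its foot. Its round body reaches to 19 mm above this point, then comes a 24 mm collar and a narrow black rubber top.
- used_block_centre (a point): Used bur block: flat white block with small burs under a fixed clear cover, 42 (its x; 38 over the solid sides) x 78 (its y) x 41 mm high, 0.13 kg, in the middle bay of the stand, its length along the stand's x. Point at its centre, 20.5 mm above its foot. Grasp it across its x.
- fresh_block_centre (a point): Fresh bur block: the same kind of block as the used one and the same size; at the start it stands on the half of the blue sheet (2 mm thick) that the dish does not take, its length roughly away from the robot. This point is at its centre, 20.5 mm above its foot. Grasp it across its x.
- kidney_centre (a point): Bystander: kidney-shaped steel dish, 82 x 175 x 35 mm, to the left of the work. Point at its centre.
- timer_centre (a point): Bystander: white digital timer, 66 x 66 x 19 mm, to the right of the work. Point at its centre.

How it is judged:
On the way, in this order (a step that is already met when the one before it is completed fails the run):
1. stamp and bottle both stand on the dark mat (x of stamp_centre in the frame of side_mat between -0.062 and 0.062 m and y of stamp_centre in the frame of side_mat between -0.092 and 0.092 m and z of stamp_centre in the frame of side_mat between 0.047 and 0.057 m and angle between each of stamp_centre, bottle_centre's own z axis and vertical below 0.1 rad and x of bottle_centre in the frame of side_mat between -0.062 and 0.062 m and y of bottle_centre in the frame of side_mat between -0.092 and 0.092 m and z of bottle_centre in the frame of side_mat between 0.049 and 0.059 m), for 0.2 s.
2. the used bur block lies in the steel dish, right way up (x of used_block_centre in the frame of dish between -0.052 and 0.052 m and y of used_block_centre in the frame of dish between -0.052 and 0.052 m and z of used_block_centre in the frame of dish between 0.017 and 0.027 m and angle between used_block_centre's own z axis and vertical below 0.1 rad), for 0.2 s.
3. the fresh bur block stands in the middle bay of the stand (x of fresh_block_centre in the frame of stand between 0.005 and 0.029 m and y of fresh_block_centre in the frame of stand between -0.014 and 0.014 m and z of fresh_block_centre in the frame of stand between 0.0225 and 0.0295 m and angle between fresh_block_centre's own z axis and vertical below 0.06 rad), for 0.2 s.
At the end, for the whole second after the job is handed in: Used block upright on the dish floor (centre within 52 mm each way); fresh block flat in the middle bay (within 12 mm along, 14 mm across); stamp and bottle upright on the stand floor (height within 3 mm), each within 30 mm of where it began, that is in its own bay; all at rest (all of step 2 and all of step 3 and distance of each of stamp_centre, bottle_centre from where it was at the start of the episode below 0.03 m and z of stamp_centre in the frame of stand between 0.052 and 0.058 m and angle between each of stamp_centre, bottle_centre's own z axis and vertical below 0.06 rad and z of bottle_centre in the frame of stand between 0.054 and 0.06 m and linear speed of each of stamp, bottle, used_block, fresh_block below 0.02 m/s); the robot touches nothing.
It fails at once if a stamp, bottle or bur block is tipped over (angle between any of stamp_centre, bottle_centre, used_block_centre, fresh_block_centre's own z axis and vertical above 0.8 rad).
It fails at once if the kidney dish or the timer is shifted by more than 20 mm (distance of any of kidney_centre, timer_centre from where it was at the start of the episode above 0.02 m).
It also fails if it takes over 141 s, if anything falls off the work surface, if the arm or the gripper's body presses on something with over 40 N, if the wrist force passes 120 N, or if a joint passes its speed limit or range.

## Working session

There is one attempt and no reset: what is moved stays moved. The work goes in short steps, Python scripts to look and compute and a shell command to move; the robot and the scene stay as the last step left them, time stands still between calls to the robot, and variables do not carry over. Pictures are saved under pics/ and viewed, and the job is handed in when it is done.

```bash
mkdir -p pics; ls; cat > h.py <<'E'
import numpy as np,cv2
from plant import *
from scipy.spatial.transform import Rotation as R
def save(cam,name):
    im=grab_frame(cam); cv2.imwrite(f'pics/{name}.png',im[:,:,::-1]); return im
def toolT(s=None):
    s=s or state(); q=s['tool_rot']; T=np.eye(4); T[:3,:3]=R.from_quat([q[1],q[2],q[3],q[0]]).as_matrix(); T[:3,3]=s['tool_pos']; return T
def ray(cam,px,T=None):
    m=camera_model(cam); K=np.array(m['camera_matrix'])
    d=np.linalg.inv(K)@[px[0],px[1],1]
    if cam=='wrist':
        W=(toolT() if T is None else T)@np.array(m['mount']); return W[:3,3],W[:3,:3]@d
    Rm=cv2.Rodrigues(np.array(m['rvec'],float))[0]; t=np.array(m['tvec'],float).ravel()
    return -Rm.T@t,Rm.T@d
def onz(cam,px,z,T=None):
    o,d=ray(cam,px,T); return o+d*(z-o[2])/d[2]
def tri(rs):
    A=np.zeros((3,3));b=np.zeros(3)
    for o,d in rs:
        d=d/np.linalg.norm(d);P=np.eye(3)-np.outer(d,d);A+=P;b+=P@o
    x=np.linalg.solve(A,b)
    res=[np.linalg.norm((np.eye(3)-np.outer(d,d)/(d@d))@(x-o)) for o,d in rs]
    return x,res
def proj(cam,p,T=None):
    m=camera_model(cam); K=np.array(m['camera_matrix'])
    p=np.array(p,float)
    if cam=='wrist':
        W=(toolT() if T is None else T)@np.array(m['mount']); c=W[:3,:3].T@(p-W[:3,3])
    else:
        c=cv2.Rodrigues(np.array(m['rvec'],float))[0]@p+np.array(m['tvec'],float).ravel()
    u=K@c; return u[:2]/u[2]
E
python3 - <<'E'
from h import *
np.set_printoptions(precision=4,suppress=True)
s=state(); print(s)
for c in ['side','top','wrist']: save(c,c+'0')
print(camera_model('wrist'))
for n in ['stand','side_mat','dish','stamp_centre','bottle_centre','used_block_centre','fresh_block_centre','kidney_centre','timer_centre']:
    rs=[]
    for c in ['side','top']:
        l=landmark_of(c,n)
        print(n,c,[(np.round(a['pixel'],1),round(a['conf'],2)) for a in l[:3]])
        if l: rs.append(ray(c,l[0]['pixel']))
    if len(rs)==2: print('   ',tri(rs))
E
```

```text
pics
{'time': 0.0, 'joint_pos': array([-1.324 ,  0.0534,  1.6143,  0.    ,  1.476 , -0.119 ]), 'joint_vel': array([ 0.0017,  0.0006, -0.0007,  0.0017, -0.0012, -0.0014]), 'joint_efforts': array([ -0.0011, -39.367 , -37.0178,  -0.0002,   0.0071,  -0.    ]), 'tool_pos': array([ 0.2234, -0.583 ,  0.2072]), 'tool_rot': array([-0.001 ,  0.9833,  0.1819, -0.0001]), 'contact_force': array([ 0.3271, -0.9575, -0.1666]), 'ft_torque': array([ 0.0267, -0.0294,  0.0266]), 'gripper_width': 0.9968569057010159}
{'camera_matrix': array([[302.8451,   0.    , 322.9052],
       [  0.    , 302.8451, 195.5553],
       [  0.    ,   0.    ,   1.    ]]), 'mount': array([[ 0.0003, -0.9649, -0.2626,  0.0663],
       [ 1.    ,  0.0001,  0.0005,  0.0003],
       [-0.0005, -0.2626,  0.9649, -0.1664],
       [ 0.    ,  0.    ,  0.    ,  1.    ]])}
stand side [(array([332. , 230.4]), 0.7), (array([322.5, 250.9]), 0.59), (array([326.2, 186.6]), 0.3)]
stand top [(array([232.3, 200.4]), 0.85)]
    (array([0.4295, 0.2466, 0.0738]), [np.float64(0.008167998170375723), np.float64(0.008167998170375633)])
side_mat side [(ar
[... 705 characters left out ...]
(0.0012422284919189534), np.float64(0.001242228491918986)])
fresh_block_centre side [(array([323.9, 200.7]), 0.59)]
fresh_block_centre top [(array([336.7, 199.6]), 0.83)]
    (array([ 0.4556, -0.0567,  0.032 ]), [np.float64(0.004211606093646463), np.float64(0.004211606093646431)])
kidney_centre side [(array([323.4, 281.5]), 0.87)]
kidney_centre top [(array([171.6, 201.5]), 0.72)]
    (array([0.4436, 0.4388, 0.0128]), [np.float64(0.002374343707295743), np.float64(0.002374343707295847)])
timer_centre side [(array([327.5, 168.9]), 0.67)]
timer_centre top [(array([477.9, 210.4]), 0.97)]
    (array([ 0.4438, -0.487 , -0.0016]), [np.float64(0.004642285704953046), np.float64(0.004642285704953001)])
```

View pics/side0.png

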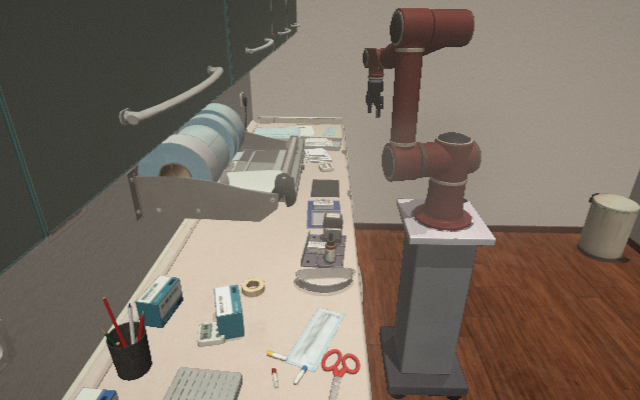

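View pics/top0.png

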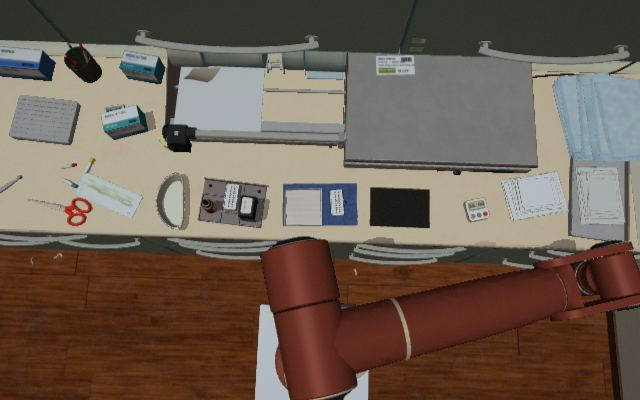

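View pics/wrist0.png

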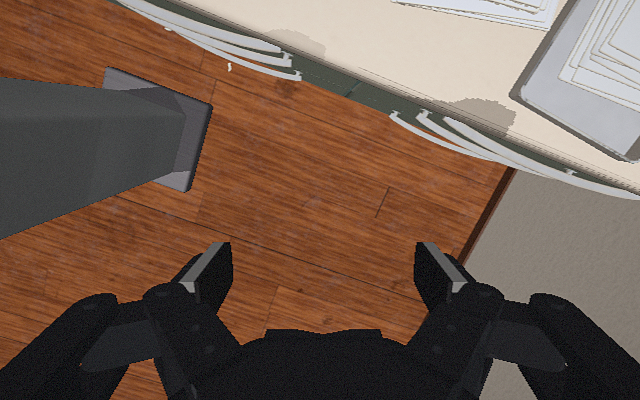

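```bash
python3 -m crank '[{"angular":[0,0,1],"delta_pos":[0,0,-0.4],"gripper":1},{"angular":[0,0,1],"delta_pos":[0,0,-0.4],"gripper":1},{"angular":[0,0,1],"delta_pos":[0,0,-0.4],"gripper":1},{"angular":[0,0,1],"delta_pos":[0,0,-0.4],"gripper":1},{"angular":[0,0,0.2],"delta_pos":[0.6,-1,0],"gripper":1},{"angular":[0,0,0],"delta_pos":[0.6,-1,0],"gripper":1},{"angular":[0,0,0],"delta_pos":[0.6,-1,0],"gripper":1},{"angular":[0,0,0],"delta_pos":[0.6,-1,0],"gripper":1},{"angular":[0,0,0],"delta_pos":[0.6,-1,0],"gripper":1},{"angular":[0,0,0],"delta_pos":[0.6,-1,0],"gripper":1},{"angular":[0,0,0],"delta_pos":[0.6,-1,0],"gripper":1},{"angular":[0,0,0],"delta_pos":[0.6,-1,0],"gripper":1}]'
python3 -m crank '[{"angular":[0,0,0],"delta_pos":[0.6,-1,0],"gripper":1},{"angular":[0,0,0],"delta_pos":[0.6,-1,0],"gripper":1},{"angular":[0,0,0],"delta_pos":[0.6,-1,0],"gripper":1},{"angular":[0,0,0],"delta_pos":[0,0,0],"gripper":1},{"angular":[0,0,0],"delta_pos":[0,0,0],"gripper":1}]'
python3 - <<'E'
from h import *
save('wrist','w1')
T=toolT();np.save('T1.npy',T);print(T.round(4))
for n in ['side_mat','fresh_block_centre','dish']:
    print(n,[(np.round(a['pixel'],1),round(a['conf'],2),onz('wrist',a['pixel'],0.0 if n!='fresh_block_centre' else .0225,T).round(4)) for a in landmark_of('wrist',n)[:2]])
E
```

```text
time: 2.55
tool_pos: [0.3677, -0.3424, 0.2566]
tool_rot: [0.0, 1.0, -0.0, 0.0]
contact_force: [-1.1, -0.5, -0.5]
gripper_width: 0.999
time: 3.18
tool_pos: [0.4211, -0.2538, 0.2565]
tool_rot: [0.0, 1.0, -0.0, -0.0]
contact_force: [0.5, -0.2, 0.4]
gripper_width: 0.999
[[ 1.000e+00 -1.400e-03 -2.000e-04  4.209e-01]
 [-1.400e-03 -1.000e+00 -4.000e-04 -2.541e-01]
 [-2.000e-04  4.000e-04 -1.000e+00  2.564e-01]
 [ 0.000e+00  0.000e+00  0.000e+00  1.000e+00]]
side_mat [(array([316. , 142.1]), 0.61, array([ 0.4488, -0.2451,  0.    ]))]
fresh_block_centre [(array([173.4, 136.4]), 0.65, array([ 0.4584, -0.0602,  0.0225]))]
dish [(array([106.1, 151.3]), 0.65, array([0.4365, 0.0469, 0.    ]))]
```

View pics/w1.png

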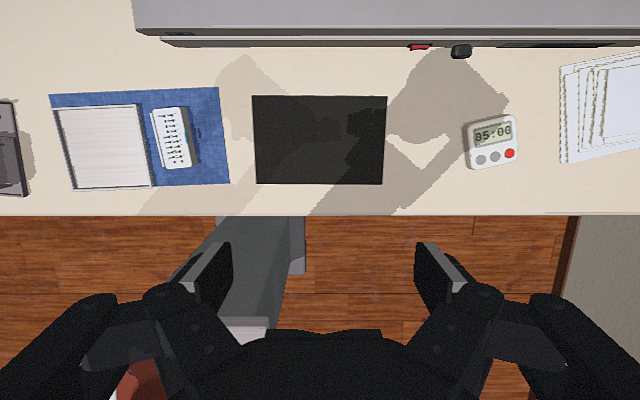

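```bash
python3 -m crank '[{"angular":[0,0,0],"delta_pos":[0,-1,0],"gripper":1},{"angular":[0,0,0],"delta_pos":[0,-1,0],"gripper":1},{"angular":[0,0,0],"delta_pos":[0,-1,0],"gripper":1},{"angular":[0,0,0],"delta_pos":[0,-1,0],"gripper":1},{"angular":[0,0,0],"delta_pos":[0,-1,0],"gripper":1},{"angular":[0,0,0],"delta_pos":[0,-1,0],"gripper":1},{"angular":[0,0,0],"delta_pos":[0,-1,0],"gripper":1},{"angular":[0,0,0],"delta_pos":[0,-1,0],"gripper":1},{"angular":[0,0,0],"delta_pos":[0,0,0],"gripper":1},{"angular":[0,0,0],"delta_pos":[0,0,0],"gripper":1}]'
python3 - <<'E'
from h import *
save('wrist','w2')
T=toolT();np.save('T2.npy',T);print(T.round(4))
for n in ['side_mat','fresh_block_centre','dish']:
    print(n,[(np.round(a['pixel'],1),round(a['conf'],2),onz('wrist',a['pixel'],0.0 if n!='fresh_block_centre' else .0225,T).round(4)) for a in landmark_of('wrist',n)[:2]])
E
python3 -m crank '[{"angular":[0,0,0],"delta_pos":[0,-1,0],"gripper":1},{"angular":[0,0,0],"delta_pos":[0,-1,0],"gripper":1},{"angular":[0,0,0],"delta_pos":[0,-1,0],"gripper":1},{"angular":[0,0,0],"delta_pos":[0,-1,0],"gripper":1},{"angular":[0,0,0],"delta_pos":[0,-1,0],"gripper":1},{"angular":[0,0,0],"delta_pos":[0,-1,0],"gripper":1},{"angular":[0,0,0],"delta_pos":[0,-1,0],"gripper":1},{"angular":[0,0,0],"delta_pos":[0,-1,0],"gripper":1},{"angular":[0,0,0],"delta_pos":[0,-0.5,0],"gripper":1},{"angular":[0,0,0],"delta_pos":[0,0,0],"gripper":1},{"angular":[0,0,0],"delta_pos":[0,0,0],"gripper":1}]'
python3 - <<'E'
from h import *
save('wrist','w3')
T=toolT();np.save('T3.npy',T);print(T.round(4))
for n,z in [('stand',0),('stamp_centre',.055),('bottle_centre',.057),('used_block_centre',.0265),('kidney_centre',.0175),('dish',.002)]:
    print(n,[(np.round(a['pixel'],1),round(a['conf'],2),onz('wrist',a['pixel'],z,T).round(4)) for a in landmark_of('wrist',n)[:2]])
E
```

```text
time: 4.62
tool_pos: [0.4215, -0.0142, 0.2564]
tool_rot: [0.0, 1.0, -0.001, -0.0]
contact_force: [0.1, -0.4, 0.1]
gripper_width: 0.994
[[ 1.000e+00 -2.000e-03 -1.000e-04  4.215e-01]
 [-2.000e-03 -1.000e+00 -4.000e-04 -1.440e-02]
 [-1.000e-04  4.000e-04 -1.000e+00  2.564e-01]
 [ 0.000e+00  0.000e+00  0.000e+00  1.000e+00]]
side_mat []
fresh_block_centre [(array([356.5, 138.4]), 0.76, array([ 0.4561, -0.0587,  0.0225])), (array([146.8, 173.1]), 0.35, array([0.4107, 0.2215, 0.0225]))]
dish [(array([281.9, 150.9]), 0.82, array([0.4373, 0.0421, 0.    ]))]
time: 6.2
tool_pos: [0.4218, 0.2407, 0.2564]
tool_rot: [0.0, 1.0, -0.001, -0.0]
contact_force: [-0.3, -0.3, 0.2]
gripper_width: 1.0
[[ 1.000e+00 -1.900e-03  1.000e-04  4.218e-01]
 [-1.900e-03 -1.000e+00 -4.000e-04  2.407e-01]
 [ 1.000e-04  4.000e-04 -1.000e+00  2.564e-01]
 [ 0.000e+00  0.000e+00  0.000e+00  1.000e+00]]
stand []
stamp_centre []
bottle_centre [(array([255.5, 161.6]), 0.97, array([0.4316, 0.322 , 0.057 ]))]
used_block_centre [(array([256.2, 162.4]), 0.51, array([0.4258, 0.328 , 0.0265]))]
kidney_centre [(array([174.2, 153.8]), 0.67, array([0.4362, 0.4388, 0.0175]))]
dish [(array([465.1, 149.6]), 0.81, array([0.4393, 0.0433, 0.002 ]))]
```

View pics/w2.png

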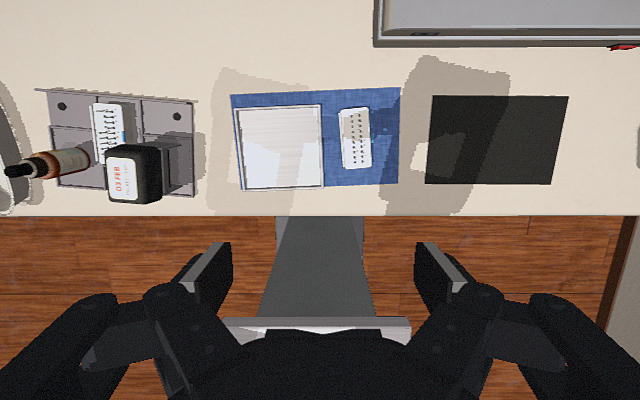

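View pics/w3.png

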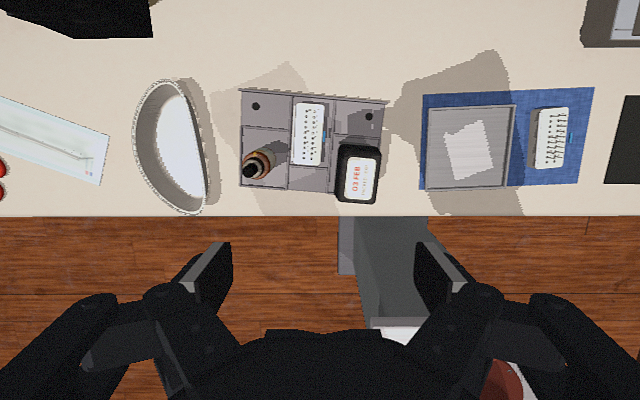

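```bash
python3 - <<'E'
import cv2
im=cv2.imread('pics/w3.png')
cv2.imwrite('pics/w3z.png',cv2.resize(im[75:220,225:415],None,fx=4,fy=4,interpolation=cv2.INTER_CUBIC))
im=cv2.imread('pics/w2.png')
cv2.imwrite('pics/w2z.png',cv2.resize(im[75:220,220:410],None,fx=4,fy=4,interpolation=cv2.INTER_CUBIC))
cv2.imwrite('pics/w2zz.png',cv2.resize(im[75:220,20:210],None,fx=4,fy=4,interpolation=cv2.INTER_CUBIC))
E
```

```text
(no output)
```

View pics/w3z.png

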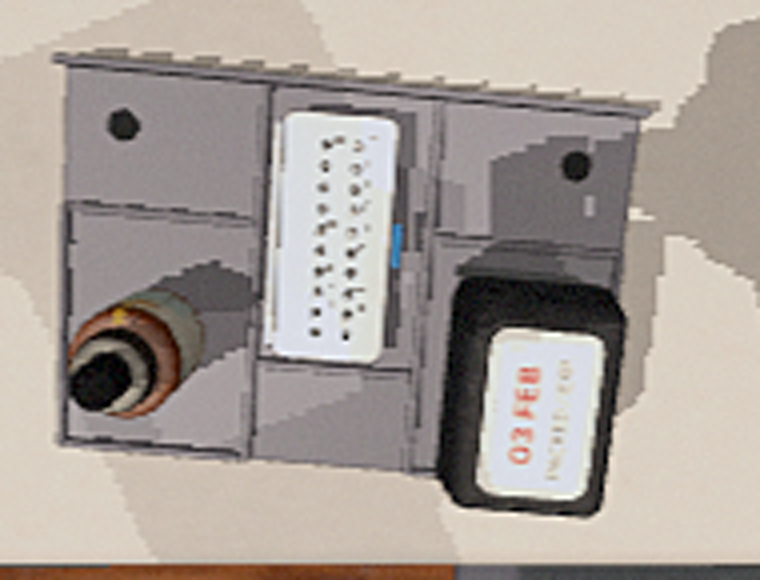

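View pics/w2z.png

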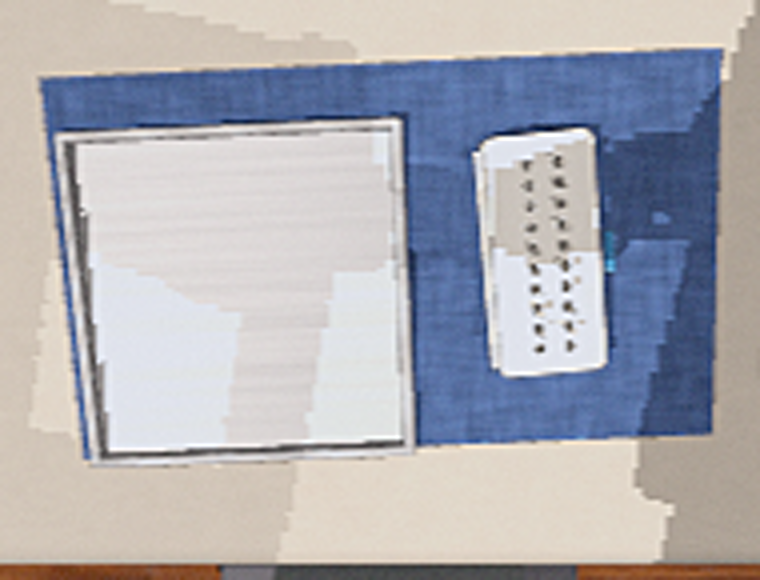

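View pics/w2zz.png

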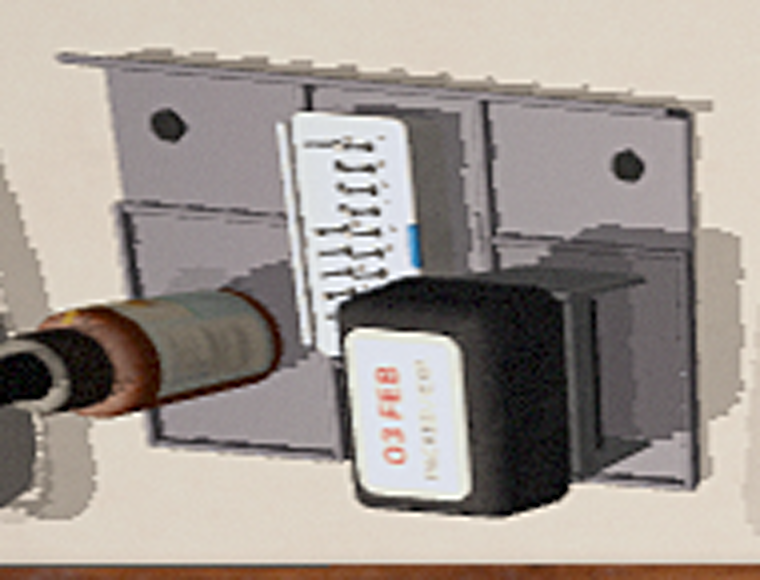

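```bash
python3 - <<'E'
from h import *
np.set_printoptions(precision=4,suppress=True)
T2=np.load('T2.npy');T3=np.load('T3.npy')
a=lambda u,v:(225+u/4,75+v/4)
b=lambda u,v:(220+u/4,75+v/4)
c=lambda u,v:(20+u/4,75+v/4)
f3=lambda u,v,z:onz('wrist',a(u,v),z,T3)
print('stand FL',f3(60,443,.01),'railL',f3(53,57,.022),'railR',f3(657,108,.022))
print('stand via w2: FR',onz('wrist',c(697,488),.01,T2),onz('wrist',c(53,57),.022,T2),onz('wrist',c(713,106),.022,T2))
print('block top corners',[f3(u,v,.047) for u,v in [(280,110),(400,110),(381,362),(268,360)]])
t2=lambda p2,p3:tri([ray('wrist',p2,T2),ray('wrist',p3,T3)])
print('stamp label',t2(c(410,411),a(541,414)),'bottle tip',t2(c(15,375),a(97,380)))
print('stamp top corners',[f3(u,v,.103)for u,v in [(455,278),(625,290),(600,517),(440,490)]])
print('fresh top',[onz('wrist',b(u,v),.043,T2) for u,v in [(478,135),(594,127),(608,370),(502,378)]])
print('dish rim',[onz('wrist',b(u,v),.012,T2) for u,v in [(55,135),(403,118),(414,452),(92,464)]])
print('sheet',[onz('wrist',b(u,v),.002,T2) for u,v in [(40,76),(723,47),(712,433),(85,460)]])
T1=np.load('T1.npy')
print('mat',[onz('wrist',p,.003,T1) for p in [(252,96),(387,96.5),(382,185),(256,184)]])
print('machine', [onz('wrist',(300,45),z,T1) for z in (0,.1,.2)])
E
```

```text
stand FL [0.3904 0.3562 0.01  ] railL [0.5173 0.3459 0.022 ] railR [0.5018 0.156  0.022 ]
stand via w2: FR [0.3738 0.1671 0.01  ] [0.5174 0.3474 0.022 ] [0.5024 0.1426 0.022 ]
block top corners [array([0.5005, 0.2731, 0.047 ]), array([0.5005, 0.2375, 0.047 ]), array([0.425 , 0.2435, 0.047 ]), array([0.4257, 0.2788, 0.047 ])]
stamp label (array([0.421 , 0.2001, 0.1043]), [np.float64(0.000454282813257265), np.float64(0.0004542828132574784)]) bottle tip (array([0.427 , 0.3235, 0.0842]), [np.float64(0.0007593813541022057), np.float64(0.0007593813541021418)])
stamp top corners [array([0.4566, 0.2235, 0.103 ]), array([0.4534, 0.1789, 0.103 ]), array([0.3912, 0.1828, 0.103 ]), array([0.399, 0.227, 0.103])]
fresh top [array([ 0.493, -0.035,  0.043]), array([ 0.4952, -0.0699,  0.043 ]), array([ 0.4213, -0.0771,  0.043 ]), array([ 0.4188, -0.0436,  0.043 ])]
dish rim [array([0.4936, 0.1012, 0.012 ]), array([ 0.4987, -0.0122,  0.012 ]), array([ 0.387 , -0.0157,  0.012 ]), array([0.3829, 0.097 , 0.012 ])]
sheet [array([0.5125, 0.1075, 0.002 ]), array([ 0.5211, -0.1172,  0.002 ]), array([ 0.3913, -0.1218,  0.002 ]), array([0.3819, 0.1021, 0.002 ])]
mat [array([ 0.5093, -0.1612,  0.003 ]), array([ 0.5084, -0.3393,  0.003 ]), array([ 0.3885, -0.3387,  0.003 ]), array([ 0.3902, -0.1595,  0.003 ])]
machine [array([ 0.5712, -0.2256,  0.    ]), array([ 0.5513, -0.2324,  0.1   ]), array([ 0.5315, -0.2392,  0.2   ])]
```

```bash
python3 -m crank '[{"angular":[0,0,0.93],"delta_pos":[0,0,0],"gripper":1},{"angular":[0,0,0],"delta_pos":[0.16,0.7,0.7],"gripper":1},{"angular":[0,0,0],"delta_pos":[0,0.58,0.9],"gripper":1},{"angular":[0,0,0],"delta_pos":[0,0,0.9],"gripper":1},{"angular":[0,0,0],"delta_pos":[0,0,0.9],"gripper":1},{"angular":[0,0,0],"delta_pos":[0,0,0],"gripper":1},{"angular":[0,0,0],"delta_pos":[0,0,0],"gripper":1}]'
python3 - <<'E'
from h import *
np.set_printoptions(precision=4,suppress=True)
im=save('wrist','w4')
T=toolT();np.save('T4.npy',T);print(T.round(4))
for n,z in [('stamp_centre',.055),('bottle_centre',.057)]:
    print(n,[(np.round(a['pixel'],1),round(a['conf'],2),onz('wrist',a['pixel'],z,T).round(4)) for a in landmark_of('wrist',n)[:2]])
T3=np.load('T3.npy');T2=np.load('T2.npy')
print(onz('wrist',(225+97/4,75+380/4),.108,T3),onz('wrist',(20+15/4,75+375/4),.108,T2))
E
```

```text
time: 7.42
tool_pos: [0.4239, 0.203, 0.1556]
tool_rot: [-0.0, 0.999, -0.041, 0.001]
contact_force: [0.8, -1.0, 1.1]
gripper_width: 0.998
[[ 0.9967 -0.0817  0.0024  0.4242]
 [-0.0817 -0.9967  0.0007  0.2032]
 [ 0.0024 -0.0009 -1.      0.1561]
 [ 0.      0.      0.      1.    ]]
stamp_centre []
bottle_centre [(array([191.8, 191.7]), 0.73, array([0.4319, 0.3214, 0.057 ])), (array([ 93.6, 184.6]), 0.35, array([0.4456, 0.4082, 0.057 ]))]
[0.4307 0.3177 0.108 ] [0.4321 0.2997 0.108 ]
```

View pics/w4.png

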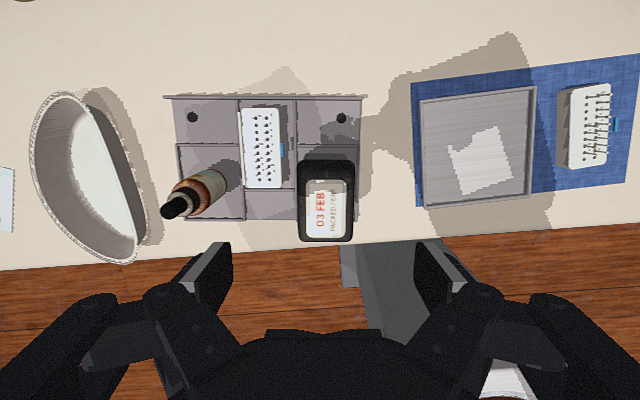

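```bash
python3 - <<'E'
from h import *
np.set_printoptions(precision=4,suppress=True)
T=np.load('T4.npy')
for p in [(297,162),(354,162),(352,241),(300,241)]: print(onz('wrist',p,.103,T))
Ti=np.linalg.inv(T)
m=np.mean([onz('wrist',p,.103,T) for p in [(297,162),(354,162),(352,241),(300,241)]],axis=0);print(m,Ti@np.r_[m,1])
# bottle tip triangulation w3,w4
print(tri([ray('wrist',(225+97/4,75+380/4),np.load('T3.npy')),ray('wrist',(174,207),T)]))
E
```

```text
[0.4578 0.219  0.103 ]
[0.4544 0.1776 0.103 ]
[0.3924 0.1826 0.103 ]
[0.3957 0.2232 0.103 ]
[0.4251 0.2006 0.103 ] [0.001  0.0025 0.0531 1.    ]
(array([0.4279, 0.3219, 0.0914]), [np.float64(0.00024536849047239717), np.float64(0.0002453684904723344)])
```

```bash
python3 -m crank '[{"angular":[0,0,0],"delta_pos":[0.03,0.08,0.6],"gripper":1},{"angular":[0,0,0],"delta_pos":[0,0,0.7],"gripper":1},{"angular":[0,0,0],"delta_pos":[0,0,0.7],"gripper":1},{"angular":[0,0,0],"delta_pos":[0,0,0.47],"gripper":1},{"angular":[0,0,0],"delta_pos":[0,0,0],"gripper":1},{"angular":[0,0,0],"delta_pos":[0,0,0],"gripper":0},{"angular":[0,0,0],"delta_pos":[0,0,0],"gripper":0},{"angular":[0,0,0],"delta_pos":[0,0,0],"gripper":0},{"angular":[0,0,0],"delta_pos":[0,0,0],"gripper":0},{"angular":[0,0,0],"delta_pos":[0,0,0],"gripper":0},{"angular":[0,0,0],"delta_pos":[0,0,0],"gripper":0}]'
python3 - <<'E'
from h import *
im=save('wrist','w5');save('side','s5')
s=state();print(s['gripper_width'],s['tool_pos'],s['contact_force'])
E
```

```text
time: 8.95
tool_pos: [0.424, 0.2004, 0.0803]
tool_rot: [-0.0, 0.999, -0.041, 0.0]
contact_force: [0.8, -0.7, -0.2]
gripper_width: 0.004
0.0007008119642886048 [0.42397469 0.20041975 0.08030476] [0.56971783 0.73294255 0.11488715]
```

View pics/w5.png

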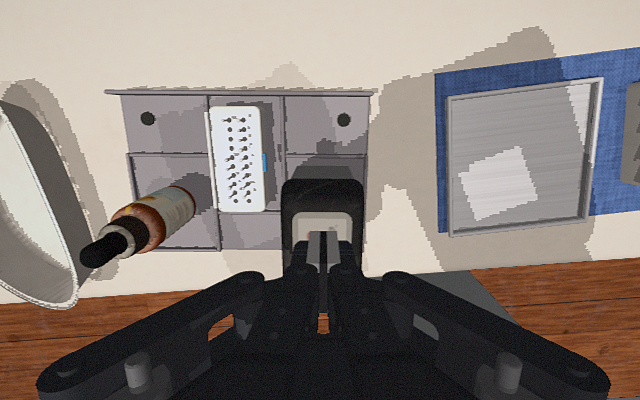

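```bash
python3 - <<'E'
import cv2
im=cv2.imread('pics/w5.png')
cv2.imwrite('pics/w5z.png',cv2.resize(im[160:340,220:420],None,fx=3,fy=3,interpolation=cv2.INTER_CUBIC))
im=cv2.imread('pics/s5.png')
cv2.imwrite('pics/s5z.png',cv2.resize(im[150:310,260:460],None,fx=4,fy=3.7,interpolation=cv2.INTER_CUBIC))
E
```

```text
(no output)
```

View pics/w5z.png

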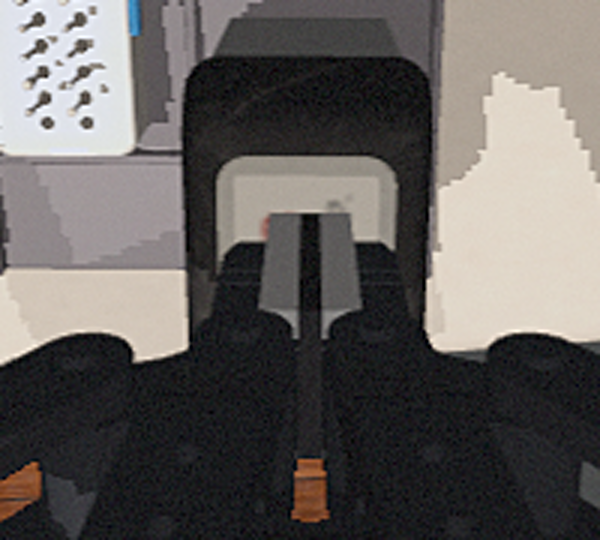

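View pics/s5z.png

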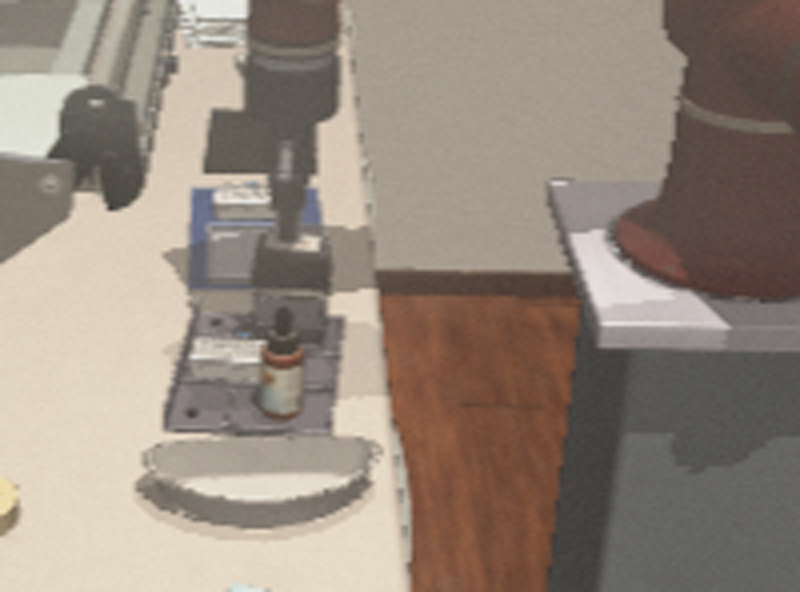

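```bash
python3 - <<'E'
from h import *
np.set_printoptions(precision=4,suppress=True)
T=toolT();print(T)
C=np.array([.4468,.2563,0]);a=np.radians(-4.8);ux=np.array([np.cos(a),np.sin(a),0]);uy=np.array([-np.sin(a),np.cos(a),0])
P=lambda x,y,z:C+ux*x+uy*y+np.array([0,0,z])
for n,q in dict(railL=(.0635,.095,.022),railR=(.0635,-.095,.022),FL=(-.065,.095,.006)).items(): print(n,proj('wrist',P(*q),T),proj('side',P(*q)))
tip=T@np.array([0,0,.017,1]);tcp=T[:3,3]
print('tip',proj('wrist',tip[:3],T),proj('side',tip[:3]),'tcp',proj('wrist',tcp,T),proj('side',tcp))
for z in (.063,.104): print('stamp top at',z,proj('side',[.4235,.2015,z]))
print(proj('side',[.430,.320,.108]),proj('side',[.430,.320,.006]))
for n in [(260+290/4,150+245/3.7)]: 
    o,d=ray('side',n); t=(.2-o[1])/d[1]; print(o+d*t)
print(state()['joint_pos'])
E
```

```text
[[ 0.9967 -0.0818  0.      0.424 ]
 [-0.0818 -0.9967  0.      0.2004]
 [ 0.     -0.     -1.      0.0803]
 [ 0.      0.      0.      1.    ]]
railL [105.4162  90.3605] [300.3617 260.1286]
railR [375.8024  90.9807] [308.4969 229.403 ]
FL [145.9067 248.6109] [342.0715 267.2416]
tip [322.3074 220.3956] [331.1728 225.6327] tcp [322.259  230.2727] [331.2671 221.1641]
stamp top at 0.063 [331.3142 225.8735]
stamp top at 0.104 [331.5452 215.0084]
[329.5444 232.0928] [329.003  260.2513]
[0.4202 0.2    0.0988]
[ 0.2827 -0.2157  2.0868  0.      1.2705  1.9353]
```

```bash
python3 - <<'E'
from h import *
np.set_printoptions(precision=4,suppress=True)
T=toolT()
for z in (.063,.08,.103):
  for p in [(281,180),(363,180)]: print(z,onz('wrist',p,z,T))
# same edges from w4 z-hyp
T4=np.load('T4.npy')
print(tri([ray('wrist',(297,162),T4),ray('wrist',(281.5,180),T)]),tri([ray('wrist',(354,162),T4),ray('wrist',(363,180),T)]))
s=silhouettes('wrist','stamp_centre'); print([(a['conf'],a['bbox']) for a in s])
for z in (.1,.08): print(proj('wrist',(T@np.array([.011,0,.0803-z,1]))[:3],T))
E
```

```text
0.063 [0.4524 0.2238 0.063 ]
0.063 [0.4483 0.1731 0.063 ]
0.08 [0.4559 0.2211 0.08  ]
0.08 [0.4521 0.1751 0.08  ]
0.103 [0.4606 0.2174 0.103 ]
0.103 [0.4574 0.1778 0.103 ]
(array([0.4522, 0.2232, 0.0631]), [np.float64(0.0003282844013164007), np.float64(0.00032828440131648317)]) (array([0.4482, 0.1736, 0.0635]), [np.float64(0.00048527405683053225), np.float64(0.00048527405683051496)])
[(0.55, [277.3, 166.8, 366.4, 272.3])]
[322.1827 224.5802]
[322.2541 212.3278]
```

```bash
python3 - <<'E'
from h import *
np.set_printoptions(precision=1,suppress=True)
T=toolT()
for z in (.017,.004,-.002,-.0227):
  print(z,[proj('wrist',(T@np.array([x,y,z,1]))[:3],T) for x in(-.011,.011) for y in (0,.0425)])
im=cv2.imread('pics/w4.png');cv2.imwrite('pics/w4z.png',cv2.resize(im[140:340,150:500],None,fx=2.2,fy=2.2,interpolation=cv2.INTER_CUBIC))
E
```

```text
0.017 [array([322.3, 236.3]), array([387.5, 236.3]), array([322.3, 204. ]), array([389.5, 204. ])]
0.004 [array([322.3, 244.7]), array([391.9, 244.7]), array([322.3, 210.4]), array([394.2, 210.4])]
-0.002 [array([322.3, 248.9]), array([394.2, 248.9]), array([322.2, 213.6]), array([396.5, 213.6])]
-0.0227 [array([322.2, 266. ]), array([403.1, 266. ]), array([322.2, 226.7]), array([406.2, 226.7])]
```

View pics/w4z.png

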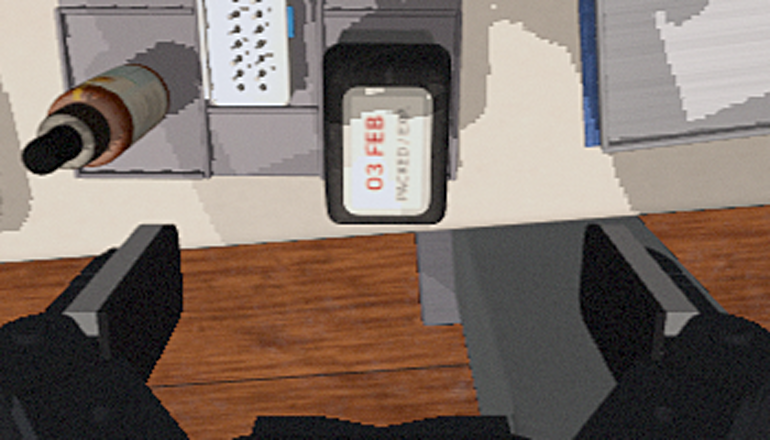

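```bash
python3 -m crank '[{"angular":[0,0,0],"delta_pos":[0,0,-0.5],"gripper":0},{"angular":[0,0,0],"delta_pos":[0,0,0],"gripper":1},{"angular":[0,0,0],"delta_pos":[0,0,0],"gripper":1},{"angular":[0,0,0],"delta_pos":[0,0,0],"gripper":1},{"angular":[0,0,0],"delta_pos":[0,0,0],"gripper":1},{"angular":[0,0,0],"delta_pos":[0,0,0],"gripper":1},{"angular":[0,0,0],"delta_pos":[0,0,0.6],"gripper":1},{"angular":[0,0,0],"delta_pos":[0,0,0.4],"gripper":1},{"angular":[0,0,0],"delta_pos":[0,0,0],"gripper":1}]'
python3 - <<'E'
from h import *
im=save('wrist','w6');im=save('side','s6')
s=state();print(s['gripper_width'],s['tool_pos'],s['contact_force'])
a=cv2.imread('pics/s6.png')
b=cv2.imread('pics/w6.png')
cv2.imwrite('pics/z6.png',np.hstack([cv2.resize(a[190:270,290:370],(480,480),interpolation=cv2.INTER_CUBIC)[:,:300],cv2.resize(b,(500,480))]))
E
```

```text
time: 10.22
tool_pos: [0.4223, 0.1999, 0.063]
tool_rot: [0.001, 0.999, -0.041, -0.002]
contact_force: [-1.0, -0.4, -0.5]
gripper_width: 0.999
0.9966787698283388 [0.42370184 0.20030296 0.06482444] [-0.53738595  0.23574751  0.04012094]
```

View pics/z6.png

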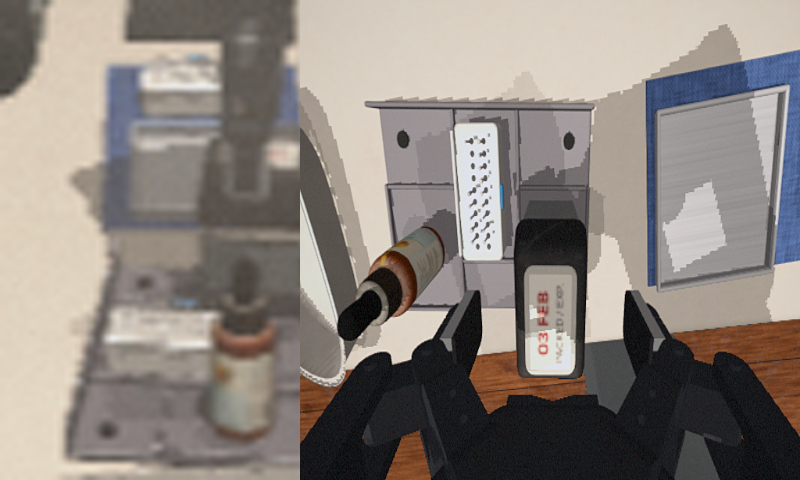

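```bash
python3 -m crank '[{"angular":[0,0,0],"delta_pos":[0.03,0,0.4],"gripper":1},{"angular":[0,0,0],"delta_pos":[0,0,0.4],"gripper":1},{"angular":[0,0,0],"delta_pos":[0,0,0],"gripper":1},{"angular":[0,0,0],"delta_pos":[0,0,0],"gripper":0},{"angular":[0,0,0],"delta_pos":[0,0,0],"gripper":0},{"angular":[0,0,0],"delta_pos":[0,0,0],"gripper":0},{"angular":[0,0,0],"delta_pos":[0,0,0],"gripper":0},{"angular":[0,0,0],"delta_pos":[0,0,0],"gripper":0}]'
python3 - <<'E'
from h import *
im=save('wrist','w7');im=save('side','s7')
s=state();print(s['gripper_width'],s['tool_pos'],s['contact_force'])
a=cv2.imread('pics/s7.png')
b=cv2.imread('pics/w7.png')
cv2.imwrite('pics/z7.png',np.hstack([cv2.resize(a[190:270,290:370],(480,480),interpolation=cv2.INTER_CUBIC)[:,:300],cv2.resize(b,(500,480))]))
E
```

```text
time: 11.32
tool_pos: [0.4258, 0.2007, 0.0423]
tool_rot: [-0.0, 0.999, -0.041, 0.001]
contact_force: [0.4, 0.8, 5.2]
gripper_width: 0.55
0.5483859543087766 [0.42583062 0.20070039 0.04230389] [0.90535432 1.20435254 5.99808521]
```

View pics/z7.png

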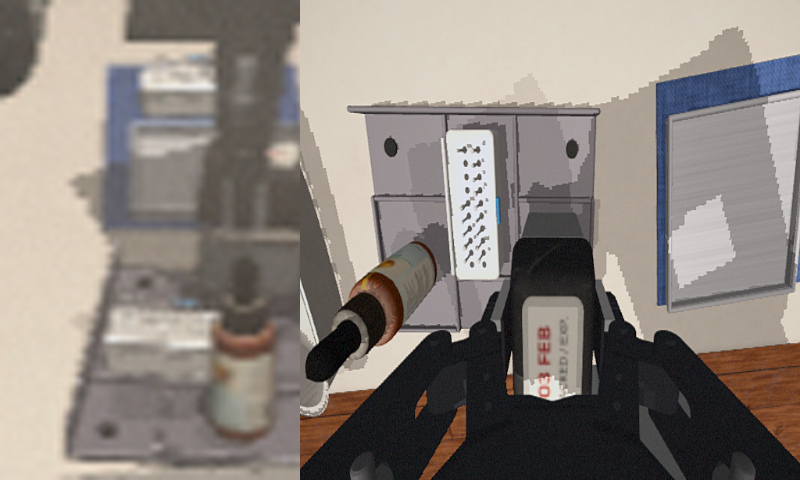

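```bash
python3 -m crank '[{"angular":[0,0,0],"delta_pos":[0,0,-0.2],"gripper":0},{"angular":[0,0,0],"delta_pos":[0,0,-0.4],"gripper":0},{"angular":[0,0,0],"delta_pos":[0,0,-0.6],"gripper":0},{"angular":[0,0,0],"delta_pos":[0,0,-0.6],"gripper":0},{"angular":[0,0,0],"delta_pos":[0,0,-0.6],"gripper":0},{"angular":[0,0,0],"delta_pos":[0,0,-0.4],"gripper":0},{"angular":[0,0,0],"delta_pos":[0,0,0],"gripper":0}]'
python3 - <<'E'
from h import *
im=save('wrist','w8')
s=state();print(s['gripper_width'],s['tool_pos'],s['contact_force'])
E
```

```text
time: 12.3
tool_pos: [0.4257, 0.2006, 0.1268]
tool_rot: [-0.0, 0.999, -0.041, 0.001]
contact_force: [-0.5, 0.1, -1.3]
gripper_width: 0.546
0.5450581515449583 [0.42505036 0.20037817 0.12569058] [ 0.28856876 -0.29848461 -1.91744967]
```

View pics/w8.png

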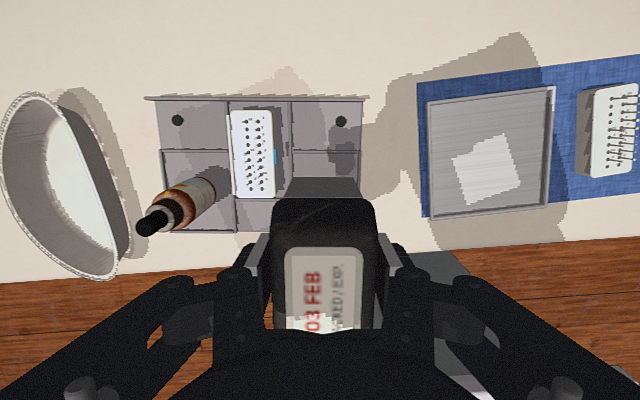

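```bash
python3 -m crank '[{"angular":[0,0,0],"delta_pos":[0.06,0.5,0],"gripper":0},{"angular":[0,0,0],"delta_pos":[0.13,0.97,0],"gripper":0},{"angular":[0,0,0],"delta_pos":[0.13,0.97,0],"gripper":0},{"angular":[0,0,0],"delta_pos":[0.13,0.97,0],"gripper":0},{"angular":[0,0,0],"delta_pos":[0.13,0.97,0],"gripper":0},{"angular":[0,0,0],"delta_pos":[0.13,0.97,0],"gripper":0},{"angular":[0,0,0],"delta_pos":[0.13,0.97,0],"gripper":0},{"angular":[0,0,0],"delta_pos":[0.13,0.97,0],"gripper":0},{"angular":[0,0,0],"delta_pos":[0.13,0.97,0],"gripper":0},{"angular":[0,0,0],"delta_pos":[0.13,0.97,0],"gripper":0},{"angular":[0,0,0],"delta_pos":[0.13,0.97,0],"gripper":0},{"angular":[0,0,0],"delta_pos":[0.13,0.97,0],"gripper":0}]'
python3 -m crank '[{"angular":[0,0,0],"delta_pos":[0.13,0.97,0],"gripper":0},{"angular":[0,0,0],"delta_pos":[0.13,0.97,0],"gripper":0},{"angular":[0,0,0],"delta_pos":[0.13,0.97,0],"gripper":0},{"angular":[0,0,0],"delta_pos":[0.13,0.97,0],"gripper":0},{"angular":[0,0,0],"delta_pos":[0.13,0.97,0],"gripper":0},{"angular":[0,0,0],"delta_pos":[0.06,0.5,0],"gripper":0},{"angular":[0,0,0],"delta_pos":[0,0,0],"gripper":0},{"angular":[0,0,0],"delta_pos":[0,0,0],"gripper":0}]'
python3 - <<'E'
from h import *
im=save('wrist','w9')
T=toolT()
s=state();print(s['gripper_width'],s['tool_pos'],s['tool_rot'],s['contact_force'])
print([proj('wrist',(.4491+x,-.2497+y,.003),T).round() for x in(-.06,.06) for y in (-.09,.09)])
E
```

```text
time: 13.85
tool_pos: [0.4408, -0.1387, 0.1242]
tool_rot: [-0.0, 0.999, -0.041, -0.001]
contact_force: [1.0, -0.9, -0.9]
gripper_width: 0.549
time: 14.85
tool_pos: [0.4498, -0.2982, 0.1249]
tool_rot: [-0.0, 0.999, -0.041, -0.0]
contact_force: [-0.7, 0.8, -0.6]
gripper_width: 0.551
0.5491543858768212 [ 0.44990996 -0.2980782   0.12503257] [-3.36735231e-04  9.99177440e-01 -4.05497148e-02 -2.26707875e-04] [ 0.20676795  0.01135552 -1.0657327 ]
[array([368., 238.]), array([195., 251.]), array([362., 118.]), array([170., 134.])]
```

View pics/w9.png

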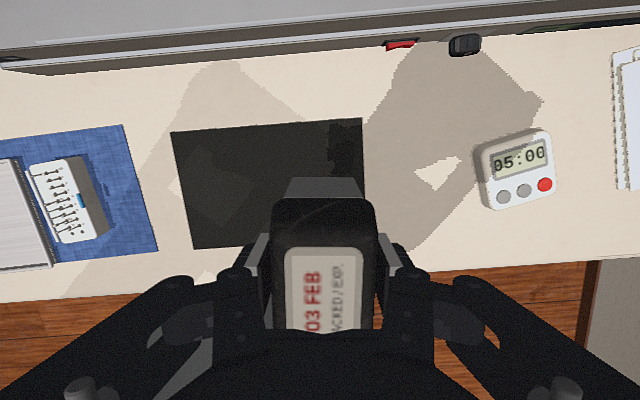

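```bash
python3 -m crank '[{"angular":[0,0,0],"delta_pos":[0,0,0.5],"gripper":0},{"angular":[0,0,0],"delta_pos":[0,0,0.8],"gripper":0},{"angular":[0,0,0],"delta_pos":[0,0,0.7],"gripper":0},{"angular":[0,0,0],"delta_pos":[0,0,0.5],"gripper":0},{"angular":[0,0,0],"delta_pos":[0,0,0.2],"gripper":0},{"angular":[0,0,0],"delta_pos":[0,0,0],"gripper":0},{"angular":[0,0,0],"delta_pos":[0,0,0.07],"gripper":0},{"angular":[0,0,0],"delta_pos":[0,0,0],"gripper":0}]'; python3 -c "
from h import *
s=state();print(s['tool_pos'],s['contact_force'])"
```

```text
time: 15.9
tool_pos: [0.4505, -0.2993, 0.0428]
tool_rot: [0.0, 0.999, -0.041, 0.0]
contact_force: [-0.7, -0.4, -1.4]
gripper_width: 0.55
[ 0.45045899 -0.29932276  0.04281011] [-0.7495722  -0.38669099 -1.40625726]
```

```bash
python3 -m crank '[{"angular":[0,0,0],"delta_pos":[0,0,0.07],"gripper":0},{"angular":[0,0,0],"delta_pos":[0,0,0],"gripper":0},{"angular":[0,0,0],"delta_pos":[0,0,0],"gripper":0}]';python3 -m crank '[{"angular":[0,0,0],"delta_pos":[0,0,0.04],"gripper":0},{"angular":[0,0,0],"delta_pos":[0,0,0],"gripper":0},{"angular":[0,0,0],"delta_pos":[0,0,0],"gripper":0}]'
```

```text
time: 16.27
tool_pos: [0.4501, -0.299, 0.0401]
tool_rot: [0.0, 0.999, -0.041, 0.0]
contact_force: [0.8, 0.2, -0.6]
gripper_width: 0.554
time: 16.65
tool_pos: [0.4503, -0.2991, 0.0393]
tool_rot: [0.0, 0.999, -0.041, 0.0]
contact_force: [-0.9, 0.6, 2.1]
gripper_width: 0.551
```

```bash
python3 -m crank '[{"angular":[0,0,0],"delta_pos":[0,0,0],"gripper":0.65},{"angular":[0,0,0],"delta_pos":[0,0,0],"gripper":0.8},{"angular":[0,0,0],"delta_pos":[0,0,0],"gripper":0.8},{"angular":[0,0,0],"delta_pos":[0,0,-0.3],"gripper":0.8},{"angular":[0,0,0],"delta_pos":[0,0,-0.6],"gripper":0.8},{"angular":[0,0,0],"delta_pos":[0,0,-1],"gripper":0.8},{"angular":[0,0,0],"delta_pos":[0,0,-1],"gripper":0.8},{"angular":[0,0,0],"delta_pos":[0,0,-1],"gripper":0.8},{"angular":[0,0,0],"delta_pos":[0,0,0],"gripper":0.8},{"angular":[0,0,0],"delta_pos":[0,0,0],"gripper":0.8}]'
python3 - <<'E'
from h import *
im=save('wrist','w10')
T=toolT();np.save('T10.npy',T)
s=state();print(s['gripper_width'],s['tool_pos'],s['tool_rot'],s['contact_force'])
E
```

```text
time: 17.9
tool_pos: [0.4499, -0.2988, 0.1558]
tool_rot: [-0.0, 0.999, -0.041, -0.0]
contact_force: [-0.2, 0.7, 0.2]
gripper_width: 0.799
0.7972318700298183 [ 0.44954764 -0.29851534  0.1549303 ] [-5.31922375e-04  9.99162602e-01 -4.09070687e-02 -6.50935832e-04] [-0.00832624  0.48559995 -1.15130066]
```

View pics/w10.png

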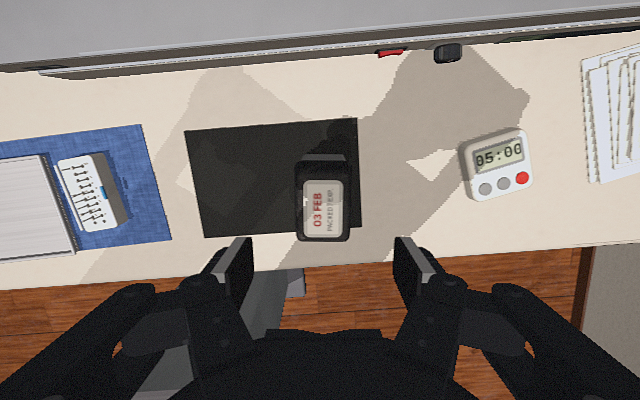

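```bash
python3 -m crank '[{"angular":[0,0,0],"delta_pos":[-0.11,-0.97,-0.3],"gripper":0.8},{"angular":[0,0,0],"delta_pos":[-0.11,-0.97,-0.2],"gripper":0.8},{"angular":[0,0,0],"delta_pos":[-0.11,-0.97,0],"gripper":0.8},{"angular":[0,0,0],"delta_pos":[-0.11,-0.97,0],"gripper":0.8},{"angular":[0,0,0],"delta_pos":[-0.11,-0.97,0],"gripper":0.8},{"angular":[0,0,0],"delta_pos":[-0.11,-0.97,0],"gripper":0.8},{"angular":[0,0,0],"delta_pos":[-0.11,-0.97,0],"gripper":0.8},{"angular":[0,0,0],"delta_pos":[-0.11,-0.97,0],"gripper":0.8},{"angular":[0,0,0],"delta_pos":[-0.11,-0.97,0],"gripper":0.8},{"angular":[0,0,0],"delta_pos":[-0.11,-0.97,0],"gripper":0.8},{"angular":[0,0,0],"delta_pos":[-0.11,-0.97,0],"gripper":0.8},{"angular":[0,0,0],"delta_pos":[-0.11,-0.97,0],"gripper":0.8}]'
python3 -m crank '[{"angular":[0,0,0],"delta_pos":[-0.11,-0.97,0],"gripper":0.8},{"angular":[0,0,0],"delta_pos":[-0.11,-0.97,0],"gripper":0.8},{"angular":[0,0,0],"delta_pos":[-0.11,-0.97,0],"gripper":0.8},{"angular":[0,0,0],"delta_pos":[-0.11,-0.97,0],"gripper":0.8},{"angular":[0,0,0],"delta_pos":[-0.11,-0.97,0],"gripper":0.8},{"angular":[0,0,0],"delta_pos":[-0.11,-0.97,0],"gripper":0.65},{"angular":[0,0,0],"delta_pos":[-0.11,-0.97,0],"gripper":0.65},{"angular":[0,0,0],"delta_pos":[-0.11,-0.97,0],"gripper":0.65},{"angular":[0,0,0],"delta_pos":[-0.11,-0.97,0],"gripper":0.65},{"angular":[0,0,0],"delta_pos":[0,0,0],"gripper":0.65},{"angular":[0,0,0],"delta_pos":[0,0,0],"gripper":0.65}]'
python3 - <<'E'
from h import *
im=save('wrist','w11')
T=toolT();np.save('T11.npy',T)
s=state();print(s['gripper_width'],s['tool_pos'],s['tool_rot'],s['contact_force'])
print([(a['bbox'],a['conf']) for a in silhouettes('wrist','bottle_centre')],[(a['pixel'],a['conf'],onz('wrist',a['pixel'],.057,T)) for a in landmark_of('wrist','bottle_centre')])
print(proj('wrist',[.43,.3215,.108],T),proj('wrist',[.43,.3215,.006],T))
E
```

```text
time: 19.45
tool_pos: [0.4381, 0.0533, 0.1692]
tool_rot: [-0.0, 0.999, -0.041, -0.001]
contact_force: [-0.1, -0.2, -0.5]
gripper_width: 0.801
time: 20.82
tool_pos: [0.4304, 0.315, 0.1697]
tool_rot: [0.001, 0.999, -0.041, -0.001]
contact_force: [0.3, -0.9, 0.4]
gripper_width: 0.649
0.653394703781013 [0.43066532 0.31483379 0.17001213] [ 5.74930921e-04  9.99150448e-01 -4.12024455e-02 -6.41053109e-04] [ 0.84577666 -0.59483263  0.09114589]
[([294.4, 158.9, 335.4, 210.6], 0.61)] [([315.2, 186.3], 0.65, array([0.43060015, 0.32162698, 0.057     ]))]
[313.92996516 202.2096777 ] [316.42224413 176.07018476]
```

View pics/w11.png

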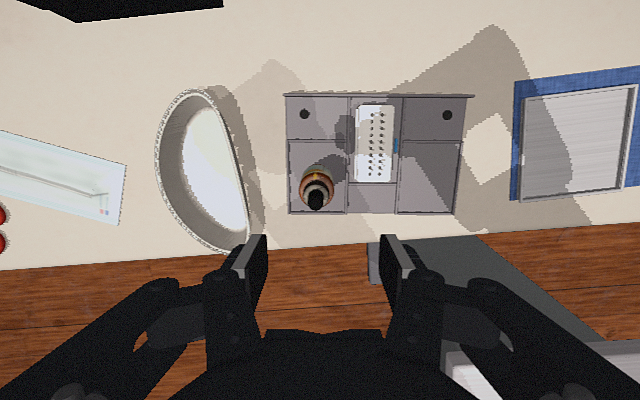

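```bash
python3 -m crank '[{"angular":[0,0,0],"delta_pos":[0,-0.18,0.4],"gripper":0.65},{"angular":[0,0,0],"delta_pos":[0,0,0.8],"gripper":0.65},{"angular":[0,0,0],"delta_pos":[0,0,0.8],"gripper":0.65},{"angular":[0,0,0],"delta_pos":[0,0,0.8],"gripper":0.65},{"angular":[0,0,0],"delta_pos":[0,0,0],"gripper":0.65},{"angular":[0,0,0],"delta_pos":[0,0,0],"gripper":0.65}]'
python3 - <<'E'
from h import *
im=save('wrist','w12');save('side','s12')
T=toolT();np.save('T12.npy',T)
s=state();print(s['gripper_width'],s['tool_pos'],s['tool_rot'],s['contact_force'])
a=cv2.imread('pics/s12.png')
b=cv2.imread('pics/w12.png')
cv2.imwrite('pics/z12.png',np.hstack([cv2.resize(a[190:270,290:370],(480,480),interpolation=cv2.INTER_CUBIC)[:,:300],cv2.resize(b,(500,480))]))
E
```

```text
time: 21.72
tool_pos: [0.4318, 0.3212, 0.0875]
tool_rot: [-0.0, 0.999, -0.041, 0.0]
contact_force: [0.3, -1.0, -0.3]
gripper_width: 0.654
0.6514057224107593 [0.43235037 0.32157498 0.08831727] [-6.33530707e-04  9.99159947e-01 -4.09629208e-02  1.01924490e-03] [-0.16242288  0.02392533  0.41648986]
```

View pics/z12.png

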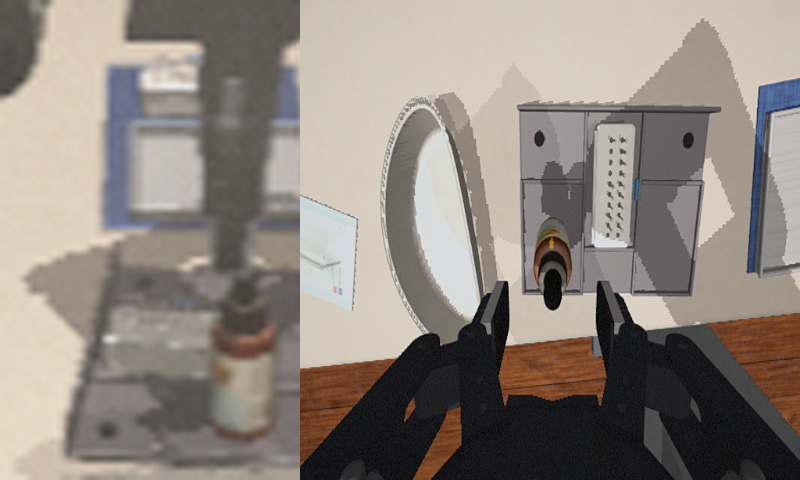

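```bash
python3 -m crank '[{"angular":[0,0,0],"delta_pos":[0,0,0.6],"gripper":0.65},{"angular":[0,0,0],"delta_pos":[0,0,0.8],"gripper":0.65},{"angular":[0,0,0],"delta_pos":[0,0,0.7],"gripper":0.65},{"angular":[0,0,0],"delta_pos":[0,0,0],"gripper":0.65},{"angular":[0,0,0],"delta_pos":[0,0,0],"gripper":0},{"angular":[0,0,0],"delta_pos":[0,0,0],"gripper":0},{"angular":[0,0,0],"delta_pos":[0,0,0],"gripper":0},{"angular":[0,0,0],"delta_pos":[0,0,0],"gripper":0},{"angular":[0,0,0],"delta_pos":[0,0,0],"gripper":0}]'
python3 - <<'E'
from h import *
im=save('wrist','w13');save('side','s13')
T=toolT();np.save('T13.npy',T)
s=state();print(s['gripper_width'],s['tool_pos'],s['tool_rot'],s['contact_force'])
a=cv2.imread('pics/s13.png')
b=cv2.imread('pics/w13.png')
cv2.imwrite('pics/z13.png',np.hstack([cv2.resize(a[190:270,290:370],(480,480),interpolation=cv2.INTER_CUBIC)[:,:300],cv2.resize(b,(500,480))]))
E
```

```text
time: 22.95
tool_pos: [0.4324, 0.3216, 0.0251]
tool_rot: [-0.001, 0.999, -0.041, 0.001]
contact_force: [0.1, -0.8, 5.3]
gripper_width: 0.355
0.3500259946458533 [0.43241363 0.32158442 0.02513101] [-5.63878625e-04  9.99160992e-01 -4.09399013e-02  9.57993670e-04] [-0.84508768  0.06018353  5.6415394 ]
```

View pics/z13.png

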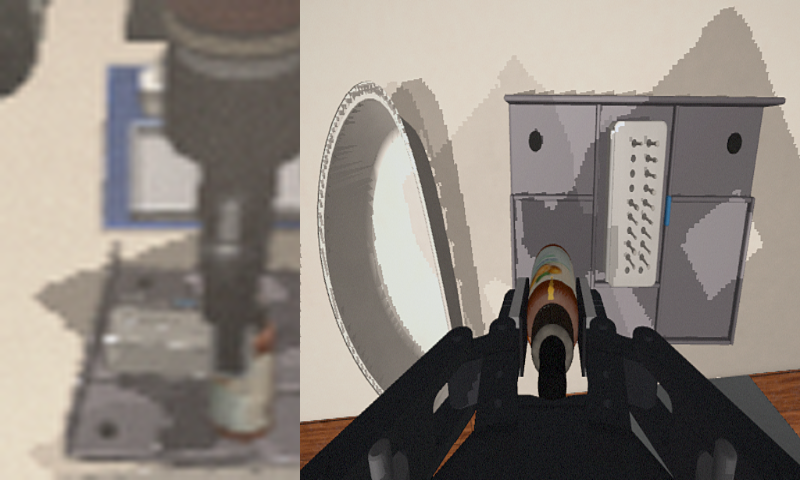

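```bash
python3 -m crank '[{"angular":[0,0,0],"delta_pos":[0,0,-0.2],"gripper":0},{"angular":[0,0,0],"delta_pos":[0,0,-0.5],"gripper":0},{"angular":[0,0,0],"delta_pos":[0,0,-0.7],"gripper":0},{"angular":[0,0,0],"delta_pos":[0,0,-0.8],"gripper":0},{"angular":[0,0,0],"delta_pos":[0,0,-0.6],"gripper":0},{"angular":[0,0,0],"delta_pos":[0,0,-0.2],"gripper":0},{"angular":[0,0,0],"delta_pos":[0,0,0],"gripper":0}]'
python3 - <<'E'
from h import *
im=save('wrist','w14')
s=state();print(s['gripper_width'],s['tool_pos'],s['contact_force'])
E
```

```text
time: 23.92
tool_pos: [0.4315, 0.3211, 0.1141]
tool_rot: [-0.0, 0.999, -0.041, 0.0]
contact_force: [0.0, 0.4, -0.3]
gripper_width: 0.348
0.3491312489445858 [0.43104837 0.32085803 0.11326368] [ 0.02066916  0.43208259 -1.17267252]
```

View pics/w14.png

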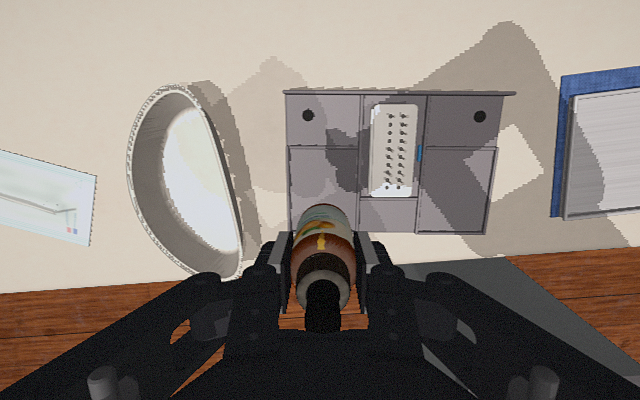

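Held upright; the bottle appears at (322,260). Carry it to the mat.

```bash
python3 -m crank '[{"angular":[0,0,0],"delta_pos":[0.06,0.5,0],"gripper":0},{"angular":[0,0,0],"delta_pos":[0.11,0.97,0],"gripper":0},{"angular":[0,0,0],"delta_pos":[0.11,0.97,0],"gripper":0},{"angular":[0,0,0],"delta_pos":[0.11,0.97,0],"gripper":0},{"angular":[0,0,0],"delta_pos":[0.11,0.97,0],"gripper":0},{"angular":[0,0,0],"delta_pos":[0.11,0.97,0],"gripper":0},{"angular":[0,0,0],"delta_pos":[0.11,0.97,0],"gripper":0},{"angular":[0,0,0],"delta_pos":[0.11,0.97,0],"gripper":0},{"angular":[0,0,0],"delta_pos":[0.11,0.97,0],"gripper":0},{"angular":[0,0,0],"delta_pos":[0.11,0.97,0],"gripper":0},{"angular":[0,0,0],"delta_pos":[0.11,0.97,0],"gripper":0},{"angular":[0,0,0],"delta_pos":[0.11,0.97,0],"gripper":0}]'
python3 -m crank '[{"angular":[0,0,0],"delta_pos":[0.11,0.97,0],"gripper":0},{"angular":[0,0,0],"delta_pos":[0.11,0.97,0],"gripper":0},{"angular":[0,0,0],"delta_pos":[0.11,0.97,0],"gripper":0},{"angular":[0,0,0],"delta_pos":[0.11,0.97,0],"gripper":0},{"angular":[0,0,0],"delta_pos":[0.11,0.97,0],"gripper":0},{"angular":[0,0,0],"delta_pos":[0.11,0.97,0],"gripper":0},{"angular":[0,0,0],"delta_pos":[0.06,0.5,0],"gripper":0},{"angular":[0,0,0],"delta_pos":[0,0,0],"gripper":0},{"angular":[0,0,0],"delta_pos":[0,0,0],"gripper":0}]'
python3 - <<'E'
from h import *
im=save('wrist','w15')
s=state();print(s['gripper_width'],s['tool_pos'],s['contact_force'])
E
```

```text
time: 25.48
tool_pos: [0.4409, -0.0175, 0.1129]
tool_rot: [0.0, 0.999, -0.041, -0.001]
contact_force: [-0.4, -0.6, -0.8]
gripper_width: 0.345
time: 26.6
tool_pos: [0.4477, -0.206, 0.1135]
tool_rot: [-0.0, 0.999, -0.041, -0.0]
contact_force: [-0.4, 0.5, -0.8]
gripper_width: 0.353
0.34874317195656285 [ 0.447834   -0.20586251  0.11361241] [-0.676448    0.83726629 -0.80384792]
```

View pics/w15.png

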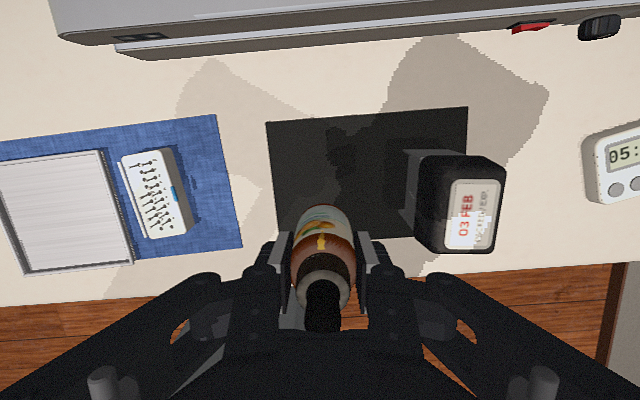

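```bash
python3 -m crank '[{"angular":[0,0,0],"delta_pos":[0,-0.1,0.5],"gripper":0},{"angular":[0,0,0],"delta_pos":[0,0,0.8],"gripper":0},{"angular":[0,0,0],"delta_pos":[0,0,0.8],"gripper":0},{"angular":[0,0,0],"delta_pos":[0,0,0.6],"gripper":0},{"angular":[0,0,0],"delta_pos":[0,0,0.2],"gripper":0},{"angular":[0,0,0],"delta_pos":[0,0,0],"gripper":0},{"angular":[0,0,0],"delta_pos":[0,0,0],"gripper":0}]';python3 -m crank '[{"angular":[0,0,0],"delta_pos":[0,0,0.06],"gripper":0},{"angular":[0,0,0],"delta_pos":[0,0,0],"gripper":0},{"angular":[0,0,0],"delta_pos":[0,0,0],"gripper":0}]'
```

```text
time: 27.52
tool_pos: [0.4491, -0.2042, 0.0279]
tool_rot: [0.0, 0.999, -0.041, 0.001]
contact_force: [0.8, -0.6, -0.9]
gripper_width: 0.349
time: 27.9
tool_pos: [0.4484, -0.2038, 0.0253]
tool_rot: [0.0, 0.999, -0.041, 0.0]
contact_force: [0.3, 0.4, -0.6]
gripper_width: 0.349
```

```bash
python3 -m crank '[{"angular":[0,0,0],"delta_pos":[0,0,0.08],"gripper":0},{"angular":[0,0,0],"delta_pos":[0,0,0],"gripper":0},{"angular":[0,0,0],"delta_pos":[0,0,0],"gripper":0}]';python3 -m crank '[{"angular":[0,0,0],"delta_pos":[0,0,0.04],"gripper":0},{"angular":[0,0,0],"delta_pos":[0,0,0],"gripper":0},{"angular":[0,0,0],"delta_pos":[0,0,0],"gripper":0}]'
```

```text
time: 28.28
tool_pos: [0.4482, -0.2037, 0.0226]
tool_rot: [-0.0, 0.999, -0.041, -0.0]
contact_force: [0.6, -0.2, -1.1]
gripper_width: 0.351
time: 28.65
tool_pos: [0.4486, -0.2039, 0.0221]
tool_rot: [0.0, 0.999, -0.041, 0.0]
contact_force: [-1.2, 0.6, 5.7]
gripper_width: 0.351
```

```bash
python3 -m crank '[{"angular":[0,0,0],"delta_pos":[0,0,0],"gripper":0.45},{"angular":[0,0,0],"delta_pos":[0,0,0],"gripper":0.6},{"angular":[0,0,0],"delta_pos":[0,0,0],"gripper":0.6},{"angular":[0,0,0],"delta_pos":[0,0,-0.3],"gripper":0.6},{"angular":[0,0,0],"delta_pos":[0,0,-0.7],"gripper":0.6},{"angular":[0,0,0],"delta_pos":[0,0,-1],"gripper":0.6},{"angular":[0,0,0],"delta_pos":[0,0,-1],"gripper":0.6},{"angular":[0,0,0],"delta_pos":[0,0,-1],"gripper":0.6},{"angular":[0,0,0],"delta_pos":[0,0,-0.5],"gripper":0.6},{"angular":[0,0,0],"delta_pos":[0,0,0],"gripper":0.6}]'
python3 - <<'E'
from h import *
im=save('wrist','w16')
T=toolT();np.save('T16.npy',T)
s=state();print(s['gripper_width'],s['tool_pos'],s['contact_force'])
E
```

```text
time: 29.9
tool_pos: [0.449, -0.2042, 0.1578]
tool_rot: [0.001, 0.999, -0.041, 0.001]
contact_force: [-0.1, 0.6, -0.5]
gripper_width: 0.602
0.5964453571351832 [ 0.44823319 -0.20370644  0.1563187 ] [-0.27591065  0.017863   -1.26206387]
```

View pics/w16.png

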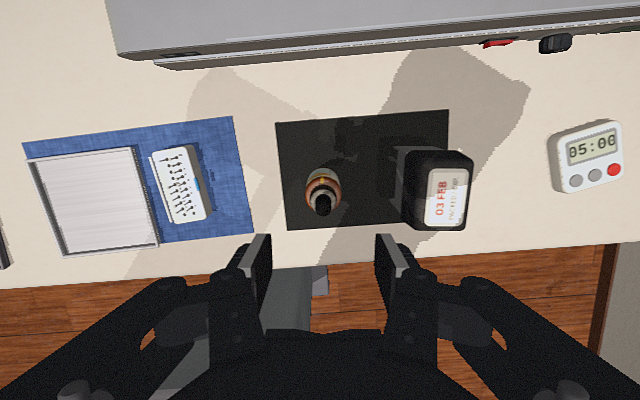

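```bash
python3 -m crank '[{"angular":[0,0,0],"delta_pos":[-0.05,-0.96,0],"gripper":0.6},{"angular":[0,0,0],"delta_pos":[-0.05,-0.96,0],"gripper":0.6},{"angular":[0,0,0],"delta_pos":[-0.05,-0.96,0],"gripper":0.6},{"angular":[0,0,0],"delta_pos":[-0.05,-0.96,0],"gripper":0.6},{"angular":[0,0,0],"delta_pos":[-0.05,-0.96,0],"gripper":0.8},{"angular":[0,0,0],"delta_pos":[-0.05,-0.96,0],"gripper":0.8},{"angular":[0,0,0],"delta_pos":[-0.05,-0.96,0],"gripper":0.8},{"angular":[0,0,0],"delta_pos":[-0.05,-0.96,0],"gripper":0.8},{"angular":[0,0,0],"delta_pos":[-0.05,-0.96,0],"gripper":0.8},{"angular":[0,0,0],"delta_pos":[-0.05,-0.96,0],"gripper":0.8},{"angular":[0,0,0],"delta_pos":[-0.05,-0.96,0],"gripper":0.8},{"angular":[0,0,0],"delta_pos":[-0.05,-0.96,0],"gripper":0.8}]'
python3 -m crank '[{"angular":[0,0,0],"delta_pos":[-0.05,-0.96,0.2],"gripper":0.8},{"angular":[0,0,0],"delta_pos":[-0.05,-0.96,0.4],"gripper":0.8},{"angular":[0,0,0],"delta_pos":[-0.05,-0.96,0.4],"gripper":0.8},{"angular":[0,0,0],"delta_pos":[-0.05,-0.96,0.4],"gripper":0.8},{"angular":[0,0,0],"delta_pos":[0,0,0],"gripper":0.8},{"angular":[0,0,0],"delta_pos":[0,0,0],"gripper":0.8}]'
python3 - <<'E'
from h import *
im=save('wrist','w17')
T=toolT();np.save('T17.npy',T)
s=state();print(s['gripper_width'],s['tool_pos'],s['tool_rot'],s['contact_force'])
print([(a['bbox'],a['conf']) for a in silhouettes('wrist','used_block_centre')],[(a['pixel'],a['conf'],onz('wrist',a['pixel'],.0265,T)) for a in landmark_of('wrist','used_block_centre')])
C=np.array([.4468,.2563,0]);a=np.radians(-4.8);ux=np.array([np.cos(a),np.sin(a),0]);uy=np.array([-np.sin(a),np.cos(a),0])
print([proj('wrist',C+ux*x+uy*y+[0,0,z],T).round(1) for x,y,z in [(.0635,.095,.022),(.0635,-.095,.022),(-.065,.095,.006),(-.065,-.095,.006)]])
E
```

```text
time: 31.45
tool_pos: [0.4574, 0.1429, 0.1543]
tool_rot: [0.0, 0.999, -0.041, -0.002]
contact_force: [0.4, 0.2, -0.3]
gripper_width: 0.803
time: 32.2
tool_pos: [0.4614, 0.2568, 0.1134]
tool_rot: [0.001, 0.999, -0.041, -0.001]
contact_force: [-0.2, 0.8, 0.0]
gripper_width: 0.8
0.8030917357195009 [0.46184416 0.25675558 0.11404155] [ 3.46840130e-04  9.99151697e-01 -4.11778659e-02 -3.85510183e-04] [ 1.08634037  0.38608877 -0.0953204 ]
[([295.0, 146.7, 345.4, 230.8], 0.68)] [([318.1, 192.9], 0.9, array([0.46181631, 0.26047304, 0.0265    ]))]
[array([211.2, 135. ]), array([437.7, 135.4]), array([229.1, 264.5]), array([418.8, 264.7])]
```

View pics/w17.png

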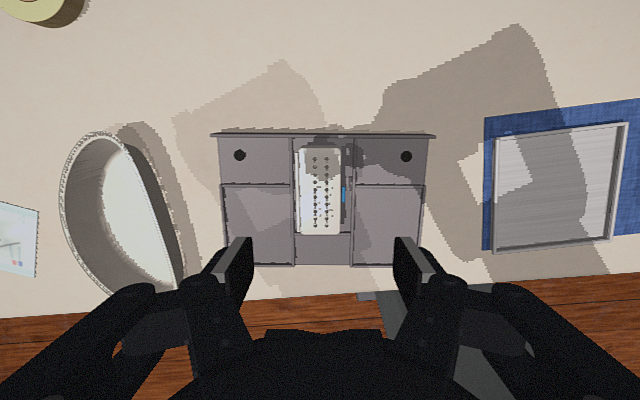

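```bash
python3 -m crank '[{"angular":[0,0,0],"delta_pos":[0.03,-0.1,0.6],"gripper":0.75},{"angular":[0,0,0],"delta_pos":[0,0,0.8],"gripper":0.75},{"angular":[0,0,0],"delta_pos":[0,0,0.8],"gripper":0.75},{"angular":[0,0,0],"delta_pos":[0,0,0.8],"gripper":0.75},{"angular":[0,0,0],"delta_pos":[0,0,0.6],"gripper":0.75},{"angular":[0,0,0],"delta_pos":[0,0,0.2],"gripper":0.75},{"angular":[0,0,0],"delta_pos":[0,0,0],"gripper":0.75},{"angular":[0,0,0],"delta_pos":[0,0,0],"gripper":0.75}]'
python3 - <<'E'
from h import *
im=save('wrist','w18');save('side','s18')
s=state();print(s['gripper_width'],s['tool_pos'],s['tool_rot'],s['contact_force'])
a=cv2.imread('pics/s18.png')
b=cv2.imread('pics/w18.png')
cv2.imwrite('pics/z18.png',np.hstack([cv2.resize(a[190:270,290:370],(480,480),interpolation=cv2.INTER_CUBIC)[:,:300],cv2.resize(b,(500,480))]))
E
```

```text
time: 33.35
tool_pos: [0.4641, 0.2608, 0.0015]
tool_rot: [-0.0, 0.999, -0.041, 0.001]
contact_force: [-0.8, -0.1, -0.9]
gripper_width: 0.748
0.7508694610447083 [0.4640156  0.26072888 0.00155093] [-3.88140719e-04  9.99161439e-01 -4.09326570e-02  8.86100865e-04] [-0.0477886   0.23008313 -0.11237978]
```

View pics/z18.png

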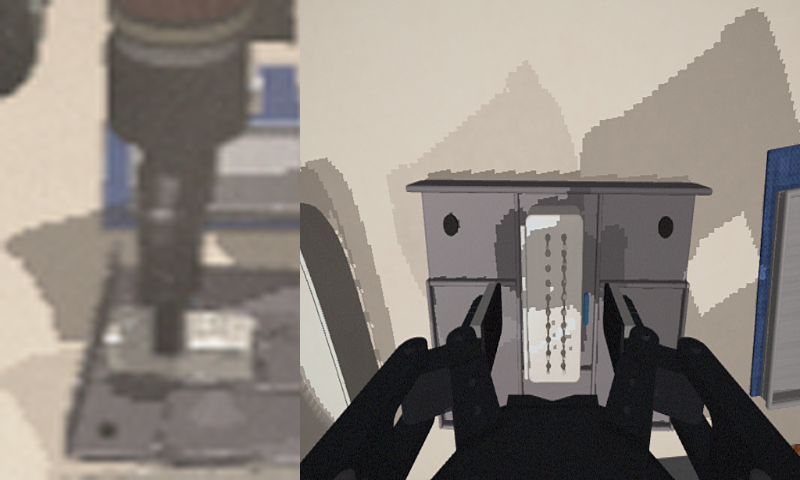

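```bash
python3 -m crank '[{"angular":[0,0,0],"delta_pos":[0,0,0.15],"gripper":0.75},{"angular":[0,0,0],"delta_pos":[0,0,0.12],"gripper":0.75},{"angular":[0,0,0],"delta_pos":[0,0,0],"gripper":0.75},{"angular":[0,0,0],"delta_pos":[0,0,0],"gripper":0},{"angular":[0,0,0],"delta_pos":[0,0,0],"gripper":0},{"angular":[0,0,0],"delta_pos":[0,0,0],"gripper":0},{"angular":[0,0,0],"delta_pos":[0,0,0],"gripper":0},{"angular":[0,0,0],"delta_pos":[0,0,0],"gripper":0}]'
python3 - <<'E'
from h import *
im=save('wrist','w19');save('side','s19')
s=state();print(s['gripper_width'],s['tool_pos'],s['tool_rot'],s['contact_force'])
for z in (.01,.015,.02,.03): print(z,(proj('side',[.464,.2607+.03,z])-[290,190])*6)
a=cv2.imread('pics/s19.png')
b=cv2.imread('pics/w19.png')
cv2.imwrite('pics/z19.png',np.hstack([cv2.resize(a[190:270,290:370],(480,480),interpolation=cv2.INTER_CUBIC)[:,:300],cv2.resize(b,(500,480))]))
E
```

```text
time: 34.45
tool_pos: [0.4635, 0.2605, -0.0073]
tool_rot: [-0.0, 0.999, -0.041, 0.0]
contact_force: [0.4, 0.3, 1.9]
gripper_width: 0.438
0.4376573980657989 [ 0.46351086  0.26049864 -0.0073392 ] [-1.22533509e-04  9.99161741e-01 -4.09354094e-02  3.03691476e-04] [ 0.14178462 -0.29688646  2.29750043]
0.01 [170.51055124 382.93827077]
0.015 [170.5544158  375.02223343]
0.02 [170.59842852 367.07945921]
0.03 [170.68690144 351.11315646]
```

View pics/z19.png

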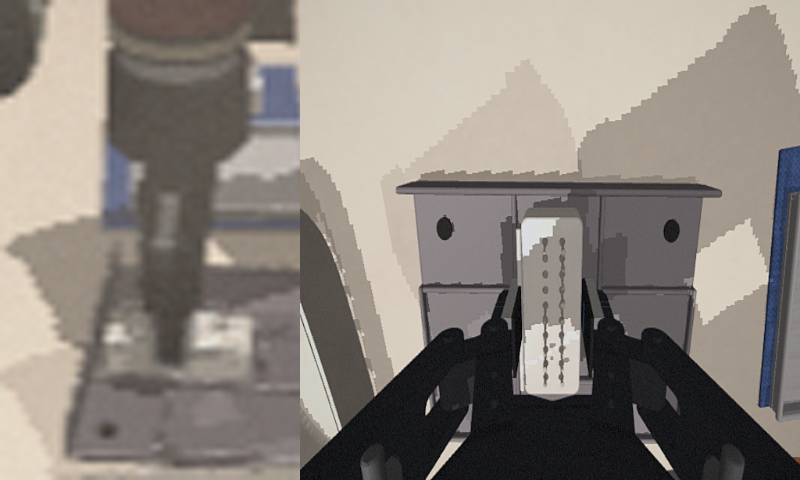

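```bash
python3 -m crank '[{"angular":[0,0,0],"delta_pos":[0,0,-0.2],"gripper":0},{"angular":[0,0,0],"delta_pos":[0,0,-0.5],"gripper":0},{"angular":[0,0,0],"delta_pos":[0,0,-0.7],"gripper":0},{"angular":[0,0,0],"delta_pos":[0,0,-0.7],"gripper":0},{"angular":[0,0,0],"delta_pos":[0,0,0],"gripper":0},{"angular":[0,0,0],"delta_pos":[0,0,0],"gripper":0}]'
python3 - <<'E'
from h import *
im=save('wrist','w20')
s=state();print(s['gripper_width'],s['tool_pos'],s['contact_force'])
E
```

```text
time: 35.3
tool_pos: [0.4627, 0.2602, 0.055]
tool_rot: [0.0, 0.999, -0.041, -0.0]
contact_force: [0.5, -0.6, -2.7]
gripper_width: 0.437
0.43573934952465193 [0.46239458 0.26011508 0.05447517] [ 0.32110974 -0.55732123 -1.40687378]
```

View pics/w20.png

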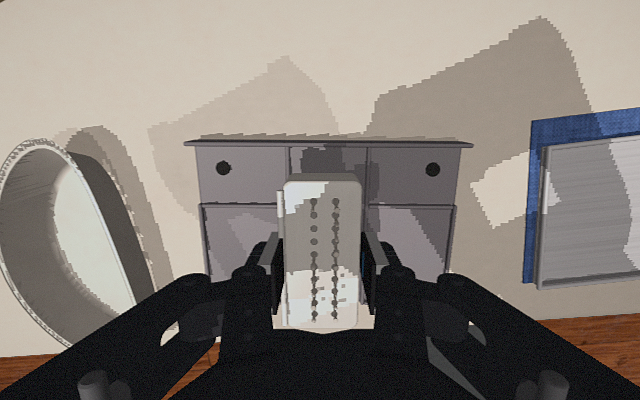

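Block lifted level (top at columns 282–360). Turn and carry over the dish.

```bash
python3 -m crank '[{"angular":[0,0,-0.72],"delta_pos":[0,0,0],"gripper":0},{"angular":[0,0,-0.72],"delta_pos":[0,0,0],"gripper":0},{"angular":[0,0,0],"delta_pos":[-0.13,0.9,0],"gripper":0},{"angular":[0,0,0],"delta_pos":[-0.13,0.9,0],"gripper":0},{"angular":[0,0,0],"delta_pos":[-0.13,0.9,0],"gripper":0},{"angular":[0,0,0],"delta_pos":[-0.13,0.9,0],"gripper":0},{"angular":[0,0,0],"delta_pos":[-0.13,0.9,0],"gripper":0},{"angular":[0,0,0],"delta_pos":[-0.13,0.9,0],"gripper":0},{"angular":[0,0,0],"delta_pos":[-0.13,0.9,0],"gripper":0},{"angular":[0,0,0],"delta_pos":[-0.13,0.9,0],"gripper":0},{"angular":[0,0,0],"delta_pos":[0,0,0],"gripper":0},{"angular":[0,0,0],"delta_pos":[0,0,0],"gripper":0}]'
python3 - <<'E'
from h import *
im=save('wrist','w21')
T=toolT();np.save('T21.npy',T);print(T.round(4))
s=state();print(s['gripper_width'],s['tool_pos'],s['contact_force'])
E
```

```text
time: 36.85
tool_pos: [0.441, 0.0436, 0.0547]
tool_rot: [-0.0, 1.0, 0.022, -0.001]
contact_force: [-0.1, 0.2, -0.7]
gripper_width: 0.435
[[ 9.990e-01  4.420e-02 -1.000e-03  4.411e-01]
 [ 4.420e-02 -9.990e-01  4.000e-04  4.380e-02]
 [-1.000e-03 -5.000e-04 -1.000e+00  5.490e-02]
 [ 0.000e+00  0.000e+00  0.000e+00  1.000e+00]]
0.43661937340984464 [0.44113777 0.0438133  0.05488354] [ 0.14791602 -0.06155632 -0.9795601 ]
```

View pics/w21.png

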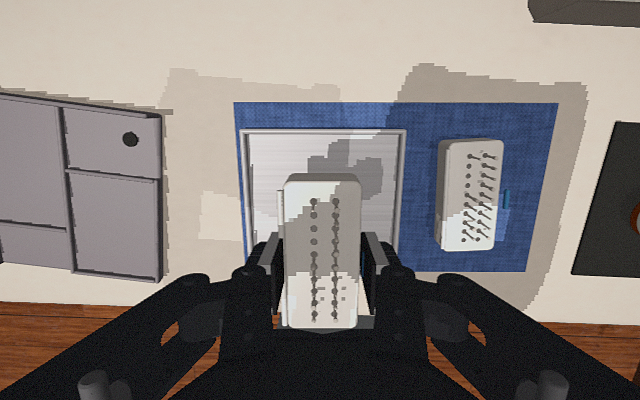

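```bash
python3 -m crank '[{"angular":[0,0,0],"delta_pos":[0,0,0.5],"gripper":0},{"angular":[0,0,0],"delta_pos":[0,0,0.7],"gripper":0},{"angular":[0,0,0],"delta_pos":[0,0,0.5],"gripper":0},{"angular":[0,0,0],"delta_pos":[0,0,0.3],"gripper":0},{"angular":[0,0,0],"delta_pos":[0,0,0],"gripper":0},{"angular":[0,0,0],"delta_pos":[0,0,0],"gripper":0}]';python3 -m crank '[{"angular":[0,0,0],"delta_pos":[0,0,0.08],"gripper":0},{"angular":[0,0,0],"delta_pos":[0,0,0],"gripper":0},{"angular":[0,0,0],"delta_pos":[0,0,0],"gripper":0}]'
```

```text
time: 37.65
tool_pos: [0.4421, 0.0432, -0.004]
tool_rot: [0.0, 1.0, 0.022, 0.001]
contact_force: [0.5, 0.2, -1.3]
gripper_width: 0.435
time: 38.02
tool_pos: [0.4417, 0.0432, -0.0068]
tool_rot: [0.0, 1.0, 0.022, 0.0]
contact_force: [0.3, -0.5, -1.3]
gripper_width: 0.43
```

```bash
python3 -m crank '[{"angular":[0,0,0],"delta_pos":[0,0,0.07],"gripper":0},{"angular":[0,0,0],"delta_pos":[0,0,0],"gripper":0},{"angular":[0,0,0],"delta_pos":[0,0,0],"gripper":0}]';python3 -m crank '[{"angular":[0,0,0],"delta_pos":[0,0,0.04],"gripper":0},{"angular":[0,0,0],"delta_pos":[0,0,0],"gripper":0},{"angular":[0,0,0],"delta_pos":[0,0,0],"gripper":0}]'
```

```text
time: 38.4
tool_pos: [0.4415, 0.0433, -0.0091]
tool_rot: [-0.0, 1.0, 0.022, -0.0]
contact_force: [-0.0, -0.9, -0.7]
gripper_width: 0.434
time: 38.78
tool_pos: [0.4415, 0.0433, -0.0094]
tool_rot: [0.0, 1.0, 0.022, -0.0]
contact_force: [-5.3, -0.0, 5.9]
gripper_width: 0.437
```

```bash
python3 -m crank '[{"angular":[0,0,0],"delta_pos":[0,0,0],"gripper":0.52},{"angular":[0,0,0],"delta_pos":[0,0,0],"gripper":0.62},{"angular":[0,0,0],"delta_pos":[0,0,0],"gripper":0.65},{"angular":[0,0,0],"delta_pos":[0,0,0],"gripper":0.65},{"angular":[0,0,0],"delta_pos":[0,0,-0.3],"gripper":0.65},{"angular":[0,0,0],"delta_pos":[0,0,-0.7],"gripper":0.65},{"angular":[0,0,0],"delta_pos":[0,0,-1],"gripper":0.65},{"angular":[0,0,0],"delta_pos":[0,0,-1],"gripper":0.65},{"angular":[0,0,0],"delta_pos":[0,0,-0.9],"gripper":0.65},{"angular":[0,0,0],"delta_pos":[0,0,0],"gripper":0.65},{"angular":[0,0,0],"delta_pos":[0,0,0],"gripper":0.65}]'
python3 - <<'E'
from h import *
im=save('wrist','w22')
T=toolT();np.save('T22.npy',T)
s=state();print(s['gripper_width'],s['tool_pos'],s['tool_rot'],s['contact_force'])
for n,z in (('used_block_centre',.0245),('fresh_block_centre',.0225)): print(n,[(a['pixel'],a['conf'],onz('wrist',a['pixel'],z,T)) for a in landmark_of('wrist',n)])
E
```

```text
time: 40.15
tool_pos: [0.441, 0.0433, 0.106]
tool_rot: [-0.0, 1.0, 0.022, -0.0]
contact_force: [0.4, -0.1, -0.2]
gripper_width: 0.651
0.6520067248555342 [0.44055173 0.04329147 0.10538276] [-1.01100803e-04  9.99760346e-01  2.18645520e-02 -1.08704622e-03] [ 0.30205074 -0.21386165  0.50504389]
used_block_centre [([321.8, 195.7], 0.91, array([0.43932957, 0.04378878, 0.0245    ]))]
fresh_block_centre [([445.4, 182.1], 0.96, array([ 0.45523731, -0.05980324,  0.0225    ]))]
```

View pics/w22.png

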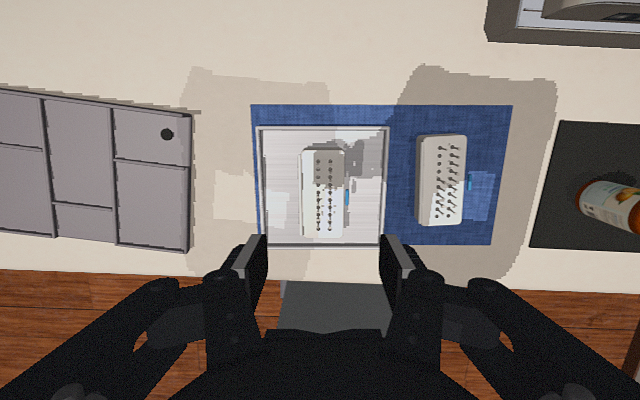

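```bash
python3 -m crank '[{"angular":[0,0,-0.7],"delta_pos":[0,0,0],"gripper":0.7},{"angular":[0,0,0],"delta_pos":[0.04,0.86,0],"gripper":0.7},{"angular":[0,0,0],"delta_pos":[0.04,0.86,0],"gripper":0.7},{"angular":[0,0,0],"delta_pos":[0.04,0.86,0],"gripper":0.7},{"angular":[0,0,0],"delta_pos":[0.04,0.86,0],"gripper":0.7},{"angular":[0,0,0],"delta_pos":[0,0,0],"gripper":0.7},{"angular":[0,0,0],"delta_pos":[0,0,0],"gripper":0.7}]'
python3 - <<'E'
from h import *
im=save('wrist','w23')
T=toolT();np.save('T23.npy',T);print(T.round(4))
for n,z in (('fresh_block_centre',.0225),): print(n,[(a['pixel'],a['conf'],onz('wrist',a['pixel'],z,T)) for a in landmark_of('wrist',n)])
b=cv2.imread('pics/w23.png')
cv2.imwrite('pics/w23z.png',cv2.resize(b[110:290,210:430],None,fx=3.3,fy=3.3,interpolation=cv2.INTER_CUBIC))
E
```

```text
time: 41.18
tool_pos: [0.4565, -0.0583, 0.1059]
tool_rot: [-0.0, 0.999, 0.052, -0.001]
contact_force: [0.3, 0.3, -0.3]
gripper_width: 0.702
[[ 9.945e-01  1.052e-01 -1.100e-03  4.566e-01]
 [ 1.052e-01 -9.945e-01  7.000e-04 -5.810e-02]
 [-1.100e-03 -8.000e-04 -1.000e+00  1.061e-01]
 [ 0.000e+00  0.000e+00  0.000e+00  1.000e+00]]
fresh_block_centre [([324.1, 194.0], 0.91, array([ 0.45637926, -0.05952447,  0.0225    ])), ([503.5, 236.9], 0.27, array([ 0.43397679, -0.22221645,  0.0225    ]))]
```

View pics/w23z.png

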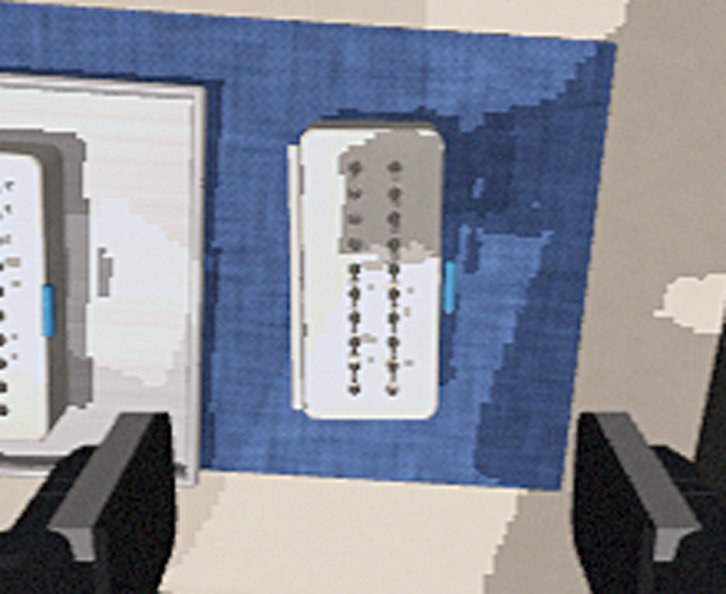

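```bash
python3 -m crank '[{"angular":[0,0,0],"delta_pos":[0,0,0.5],"gripper":0.65},{"angular":[0,0,0],"delta_pos":[0,0,0.8],"gripper":0.65},{"angular":[0,0,0],"delta_pos":[0,0,0.8],"gripper":0.65},{"angular":[0,0,0],"delta_pos":[0,0,0.8],"gripper":0.65},{"angular":[0,0,0],"delta_pos":[0,0,0.5],"gripper":0.65},{"angular":[0,0,0],"delta_pos":[0,0,0.2],"gripper":0.65},{"angular":[0,0,0],"delta_pos":[0,0,0],"gripper":0.65},{"angular":[0,0,0],"delta_pos":[0,0,0],"gripper":0.65}]'
python3 - <<'E'
from h import *
im=save('wrist','w24')
s=state();print(s['gripper_width'],s['tool_pos'],s['tool_rot'],s['contact_force'])
E
```

```text
time: 42.28
tool_pos: [0.4579, -0.0591, -0.0004]
tool_rot: [0.0, 0.999, 0.052, 0.001]
contact_force: [-0.7, -0.1, 0.8]
gripper_width: 0.651
0.6499000640640054 [ 4.57951954e-01 -5.91344564e-02 -2.99210500e-04] [3.16909227e-04 9.98625321e-01 5.24073486e-02 9.15709873e-04] [0.16121737 0.533405   0.18494629]
```

View pics/w24.png

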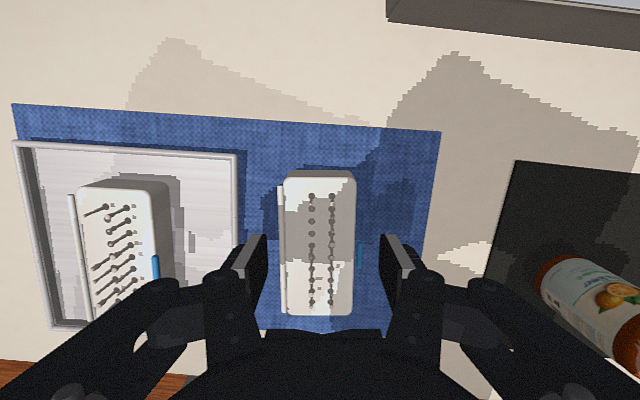

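```bash
python3 -m crank '[{"angular":[0,0,0],"delta_pos":[0,-0.07,0.15],"gripper":0.65},{"angular":[0,0,0],"delta_pos":[0,0,0.15],"gripper":0.65},{"angular":[0,0,0],"delta_pos":[0,0,0],"gripper":0.65},{"angular":[0,0,0],"delta_pos":[0,0,0],"gripper":0},{"angular":[0,0,0],"delta_pos":[0,0,0],"gripper":0},{"angular":[0,0,0],"delta_pos":[0,0,0],"gripper":0},{"angular":[0,0,0],"delta_pos":[0,0,0],"gripper":0},{"angular":[0,0,0],"delta_pos":[0,0,0],"gripper":0}]'
python3 - <<'E'
from h import *
im=save('wrist','w25')
T=toolT();np.save('T25.npy',T);print(T.round(4))
s=state();print(s['gripper_width'],s['tool_pos'],s['tool_rot'],s['contact_force'])
E
```

```text
time: 43.32
tool_pos: [0.4571, -0.0569, -0.0101]
tool_rot: [0.0, 0.999, 0.052, 0.0]
contact_force: [0.3, -0.0, 1.2]
gripper_width: 0.432
[[ 9.945e-01  1.047e-01  6.000e-04  4.571e-01]
 [ 1.047e-01 -9.945e-01 -2.000e-04 -5.690e-02]
 [ 5.000e-04  2.000e-04 -1.000e+00 -1.010e-02]
 [ 0.000e+00  0.000e+00  0.000e+00  1.000e+00]]
0.43675305978218987 [ 0.45710881 -0.05687589 -0.01008781] [1.02781511e-04 9.98624957e-01 5.24223730e-02 2.80252966e-04] [ 0.80897082 -0.25872651  0.42276581]
```

View pics/w25.png

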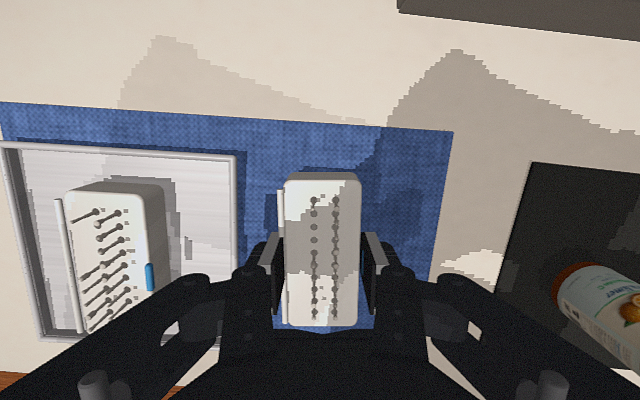

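```bash
python3 - <<'E'
from h import *
np.set_printoptions(precision=4,suppress=True)
T=np.load('T25.npy')
p=[onz('wrist',q,.043,T) for q in [(285,179),(361,179),(357,326),(284,326)]]
m=np.mean(p,axis=0);print(p,m,np.linalg.inv(T)@np.r_[m,1])
T=np.load('T17.npy')
im=cv2.imread('pics/w17.png');cv2.imwrite('pics/w17z.png',cv2.resize(im[120:280,200:450],None,fx=3.2,fy=3.2,interpolation=cv2.INTER_CUBIC))
E
```

```text
[array([ 0.4974, -0.0384,  0.043 ]), array([ 0.5005, -0.0673,  0.043 ]), array([ 0.435 , -0.0746,  0.043 ]), array([ 0.4316, -0.0427,  0.043 ])] [ 0.4661 -0.0558  0.043 ] [ 0.0091 -0.0002 -0.0531  1.    ]
```

View pics/w17z.png

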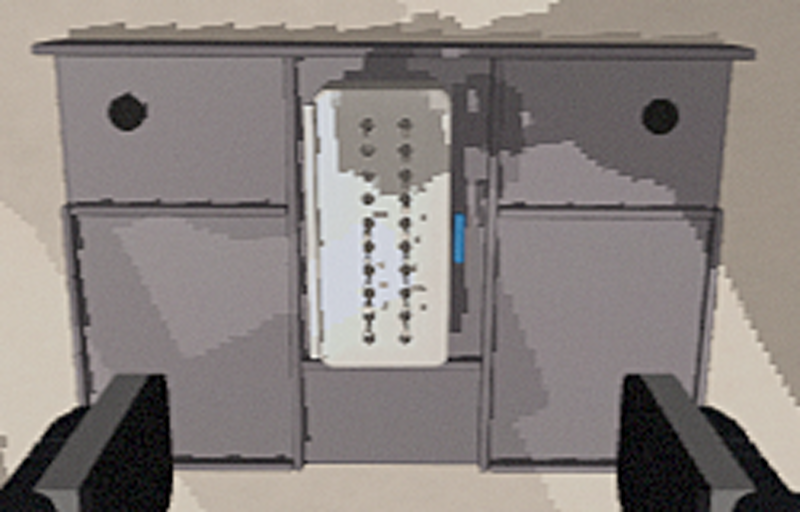

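```bash
python3 - <<'E'
from h import *
np.set_printoptions(precision=1,suppress=True)
T=np.load('T25.npy')
print(camera_model('wrist')['mount'])
print('sheet BR (453,131)',proj('wrist',[.5211,-.1172,.002],T),'dish BR (236,155)',proj('wrist',[.4987,-.0122,.012],T),'mat BL (530,162)',proj('wrist',[.5093,-.1612,.003],T),'dish BL(0,143)',proj('wrist',[.4936,.1012,.012],T))
for d in (0,.02,.04):
  T2=T.copy();T2[2,3]+=d
  print(d,[proj('wrist',p,T2) for p in ([.5211,-.1172,.002],[.4987,-.0122,.012],[.5093,-.1612,.003],[.4936,.1012,.012])])
E
```

```text
[[ 0.  -1.  -0.3  0.1]
 [ 1.   0.   0.   0. ]
 [-0.  -0.3  1.  -0.2]
 [ 0.   0.   0.   1. ]]
sheet BR (453,131) [455.6 131.9] dish BR (236,155) [238.2 157.2] mat BL (530,162) [536.  164.7] dish BL(0,143) [ -3.2 142.8]
0 [array([455.6, 131.9]), array([238.2, 157.2]), array([536. , 164.7]), array([ -3.2, 142.8])]
0.02 [array([440.6, 129.8]), array([248.2, 152.1]), array([512.3, 159. ]), array([ 35.6, 139.3])]
0.04 [array([428.6, 128.2]), array([256., 148.]), array([493.4, 154.4]), array([ 66.2, 136.5])]
```

```bash
python3 - <<'E'
from h import *
np.set_printoptions(precision=4,suppress=True)
T=np.load('T17.npy')
q=lambda u,v,z:onz('wrist',(200+u/3.2,120+v/3.2),z,T)
C=np.array([.4468,.2563,0]);a=np.radians(-4.8);ux=np.array([np.cos(a),np.sin(a),0]);uy=np.array([-np.sin(a),np.cos(a),0])
for n,p in dict(frontribL=q(312,362,.01),frontribR=q(478,362,.01),ribL=q(294,200,.01),ribR=q(492,200,.01),holeL=q(126,112,.006),holeR=q(660,117,.006),railL=q(33,46,.022),railR=q(753,52,.022),FLc=q(68,208,.01),FRc=q(719,210,.01)).items():
  d=p-C; print(n,p,'stand xy',d@ux,d@uy)
T=np.load('T23.npy')
q=lambda u,v,z:onz('wrist',(210+u/3.3,110+v/3.3),z,T)
for z in (.035,.043):
  m=np.mean([q(u,v,z) for u,v in [(302,127),(443,127),(438,418),(305,418)]],axis=0);print(z,m)
E
```

```text
frontribL [0.4194 0.2842 0.01  ] stand xy -0.02967856068546889 0.025485756946123775
frontribR [0.4153 0.2347 0.01  ] stand xy -0.029618620760887816 -0.024212255201632307
ribL [0.4692 0.2841 0.01  ] stand xy 0.019999077537848558 0.029615864209041064
ribR [0.4645 0.2277 0.01  ] stand xy 0.020078566712760364 -0.02699040961794986
holeL [0.4976 0.3292 0.006 ] stand xy 0.04454771740695317 0.07693946850657403
holeR [0.4838 0.1785 0.006 ] stand xy 0.04335710901738341 -0.07438667641043623
railL [0.5185 0.3463 0.022 ] stand xy 0.06394739127389025 0.09566994968694699
railR [0.5015 0.1583 0.022 ] stand xy 0.06269774394978081 -0.09310909429978015
FLc [0.4722 0.3489 0.01  ] stand xy 0.017560604962694827 0.09439927388399032
FRc [0.4563 0.163  0.01  ] stand xy 0.017231915531199283 -0.09218378964555654
0.035 [ 0.4593 -0.058   0.035 ]
0.043 [ 0.4615 -0.0578  0.043 ]
```

```bash
python3 -m crank '[{"angular":[0,0,0],"delta_pos":[0,0,-0.2],"gripper":0},{"angular":[0,0,0],"delta_pos":[0,0,-0.6],"gripper":0},{"angular":[0,0,0],"delta_pos":[0,0,-0.8],"gripper":0},{"angular":[0,0,0],"delta_pos":[0,0,-0.7],"gripper":0},{"angular":[0,0,0],"delta_pos":[0,0,-0.3],"gripper":0},{"angular":[0,0,0.73],"delta_pos":[0,0,0],"gripper":0},{"angular":[0,0,0.73],"delta_pos":[0,0,0],"gripper":0},{"angular":[0,0,0.72],"delta_pos":[0,0,0],"gripper":0},{"angular":[0,0,0],"delta_pos":[0,0,0],"gripper":0},{"angular":[0,0,0],"delta_pos":[0,0,0],"gripper":0}]'
python3 - <<'E'
from h import *
im=save('wrist','w26')
T=toolT();np.save('T26.npy',T);print(T.round(4))
s=state();print(s['gripper_width'],s['contact_force'])
E
```

```text
time: 44.62
tool_pos: [0.4564, -0.0567, 0.0672]
tool_rot: [-0.0, 0.999, -0.042, -0.0]
contact_force: [-0.5, -0.6, -1.4]
gripper_width: 0.432
[[ 9.964e-01 -8.460e-02 -7.000e-04  4.566e-01]
 [-8.460e-02 -9.964e-01  2.000e-04 -5.670e-02]
 [-7.000e-04 -1.000e-04 -1.000e+00  6.740e-02]
 [ 0.000e+00  0.000e+00  0.000e+00  1.000e+00]]
0.4364329171581222 [-0.12507939 -0.40758769 -2.45209309]
```

View pics/w26.png

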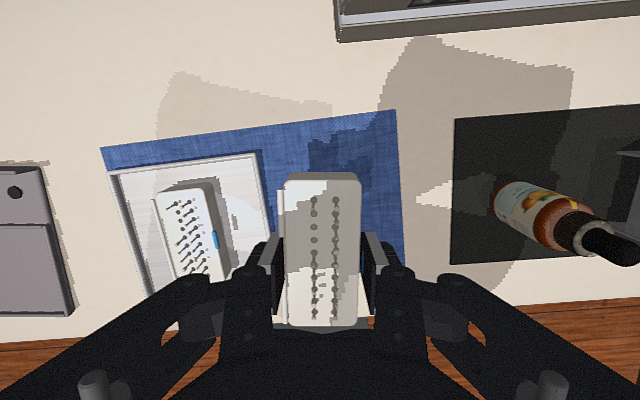

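```bash
python3 -m crank '[{"angular":[0,0,0],"delta_pos":[-0.07,-0.5,0],"gripper":0},{"angular":[0,0,0],"delta_pos":[-0.07,-0.95,0],"gripper":0},{"angular":[0,0,0],"delta_pos":[-0.07,-0.95,0],"gripper":0},{"angular":[0,0,0],"delta_pos":[-0.07,-0.95,0],"gripper":0},{"angular":[0,0,0],"delta_pos":[-0.07,-0.95,0],"gripper":0},{"angular":[0,0,0],"delta_pos":[-0.07,-0.95,0],"gripper":0},{"angular":[0,0,0],"delta_pos":[-0.07,-0.95,0],"gripper":0},{"angular":[0,0,0],"delta_pos":[-0.07,-0.95,0],"gripper":0},{"angular":[0,0,0],"delta_pos":[-0.07,-0.95,0],"gripper":0},{"angular":[0,0,0],"delta_pos":[-0.07,-0.95,0],"gripper":0},{"angular":[0,0,0],"delta_pos":[-0.07,-0.95,0],"gripper":0},{"angular":[0,0,0],"delta_pos":[0,-0.4,0],"gripper":0}]'
python3 -m crank '[{"angular":[0,0,0],"delta_pos":[0,0,0],"gripper":0},{"angular":[0,0,0],"delta_pos":[0,0,0],"gripper":0}]'
python3 - <<'E'
from h import *
im=save('wrist','w27')
T=toolT();np.save('T27.npy',T);print(T.round(4))
s=state();print(s['gripper_width'],s['contact_force'])
E
```

```text
time: 46.18
tool_pos: [0.4598, 0.2578, 0.0677]
tool_rot: [-0.0, 0.999, -0.041, -0.0]
contact_force: [-0.1, -0.4, -0.7]
gripper_width: 0.436
time: 46.42
tool_pos: [0.4602, 0.2554, 0.0675]
tool_rot: [0.0, 0.999, -0.043, -0.0]
contact_force: [-0.3, -0.4, -1.1]
gripper_width: 0.435
[[ 9.963e-01 -8.600e-02 -4.000e-04  4.603e-01]
 [-8.600e-02 -9.963e-01 -4.000e-04  2.553e-01]
 [-3.000e-04  4.000e-04 -1.000e+00  6.750e-02]
 [ 0.000e+00  0.000e+00  0.000e+00  1.000e+00]]
0.43012288807611737 [ 0.90582791 -0.12781119 -0.98163308]
```

View pics/w27.png

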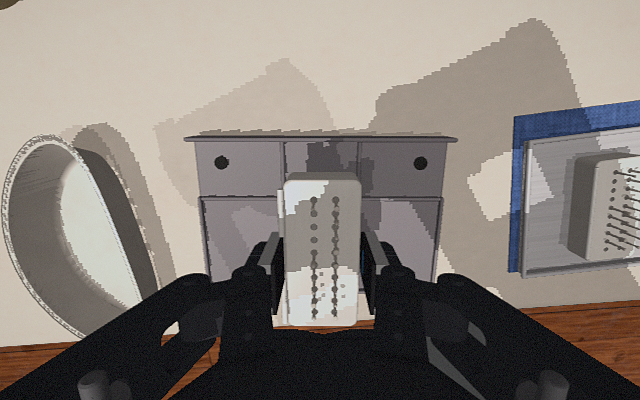

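```bash
python3 -m crank '[{"angular":[0,0,0],"delta_pos":[0.02,-0.03,0.5],"gripper":0},{"angular":[0,0,0],"delta_pos":[0,0,0.7],"gripper":0},{"angular":[0,0,0],"delta_pos":[0,0,0.6],"gripper":0},{"angular":[0,0,0],"delta_pos":[0,0,0.4],"gripper":0},{"angular":[0,0,0],"delta_pos":[0,0,0],"gripper":0},{"angular":[0,0,0],"delta_pos":[0,0,0],"gripper":0}]';python3 -m crank '[{"angular":[0,0,0],"delta_pos":[0,0,0.08],"gripper":0},{"angular":[0,0,0],"delta_pos":[0,0,0],"gripper":0},{"angular":[0,0,0],"delta_pos":[0,0,0],"gripper":0}]'
```

```text
time: 47.22
tool_pos: [0.4617, 0.2571, 0.0023]
tool_rot: [-0.0, 0.999, -0.043, 0.001]
contact_force: [1.3, -0.3, -1.4]
gripper_width: 0.432
time: 47.6
tool_pos: [0.4613, 0.257, -0.0004]
tool_rot: [-0.0, 0.999, -0.043, 0.0]
contact_force: [0.9, 0.1, 0.1]
gripper_width: 0.431
```

```bash
python3 -m crank '[{"angular":[0,0,0],"delta_pos":[0,0,0.1],"gripper":0},{"angular":[0,0,0],"delta_pos":[0,0,0],"gripper":0},{"angular":[0,0,0],"delta_pos":[0,0,0],"gripper":0}]';python3 -m crank '[{"angular":[0,0,0],"delta_pos":[0,0,0.06],"gripper":0},{"angular":[0,0,0],"delta_pos":[0,0,0],"gripper":0},{"angular":[0,0,0],"delta_pos":[0,0,0],"gripper":0}]';python3 -m crank '[{"angular":[0,0,0],"delta_pos":[0,0,0.03],"gripper":0},{"angular":[0,0,0],"delta_pos":[0,0,0],"gripper":0},{"angular":[0,0,0],"delta_pos":[0,0,0],"gripper":0}]'
python3 - <<'E'
from h import *
im=save('wrist','w28')
E
```

```text
time: 47.98
tool_pos: [0.461, 0.2569, -0.0038]
tool_rot: [0.0, 0.999, -0.043, -0.0]
contact_force: [0.4, 0.7, -1.5]
gripper_width: 0.434
time: 48.35
tool_pos: [0.4611, 0.2569, -0.0055]
tool_rot: [0.0, 0.999, -0.043, -0.0]
contact_force: [0.4, 0.2, -1.5]
gripper_width: 0.434
time: 48.72
tool_pos: [0.4613, 0.2569, -0.0061]
tool_rot: [-0.0, 0.999, -0.043, 0.0]
contact_force: [-0.9, -0.6, 2.4]
gripper_width: 0.432
```

View pics/w28.png

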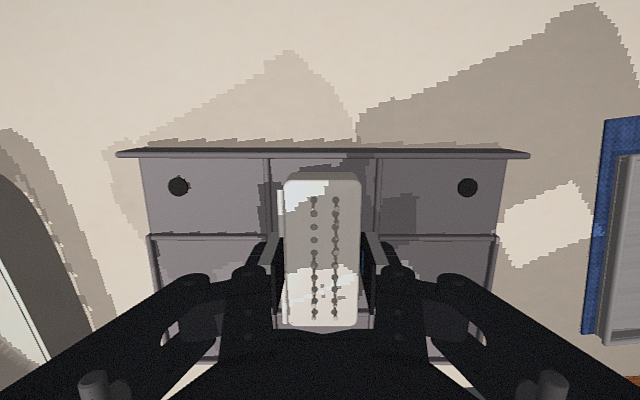

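Seated at the predicted height. Release and look.

```bash
python3 -m crank '[{"angular":[0,0,0],"delta_pos":[0,0,0],"gripper":0.52},{"angular":[0,0,0],"delta_pos":[0,0,0],"gripper":0.62},{"angular":[0,0,0],"delta_pos":[0,0,0],"gripper":0.65},{"angular":[0,0,0],"delta_pos":[0,0,0],"gripper":0.65},{"angular":[0,0,0],"delta_pos":[0,0,-0.3],"gripper":0.65},{"angular":[0,0,0],"delta_pos":[0,0,-0.7],"gripper":0.65},{"angular":[0,0,0],"delta_pos":[0,0,-1],"gripper":0.65},{"angular":[0,0,0],"delta_pos":[0,0,-1],"gripper":0.65},{"angular":[0,0,0],"delta_pos":[0,0,-1],"gripper":0.65},{"angular":[0,0,0],"delta_pos":[0,0,0],"gripper":0.65},{"angular":[0,0,0],"delta_pos":[0,0,0],"gripper":0.65}]'
python3 - <<'E'
from h import *
im=save('wrist','w29');save('side','s29')
T=toolT();np.save('T29.npy',T);print(T.round(4))
l=landmark_of('wrist','fresh_block_centre')
C=np.array([.4468,.2575,0]);a=np.radians(-4.9);ux=np.array([np.cos(a),np.sin(a),0]);uy=np.array([-np.sin(a),np.cos(a),0])
for k in l:
  p=onz('wrist',k['pixel'],.0265,T);print(k['pixel'],k['conf'],p,(p-C)@ux,(p-C)@uy)
b=cv2.imread('pics/w29.png')
cv2.imwrite('pics/w29z.png',cv2.resize(b[110:290,190:460],None,fx=2.9,fy=2.9,interpolation=cv2.INTER_CUBIC))
a=cv2.imread('pics/s29.png')
cv2.imwrite('pics/s29z.png',cv2.resize(a[190:270,290:370],(480,480),interpolation=cv2.INTER_CUBIC))
E
```

```text
time: 50.15
tool_pos: [0.4607, 0.2567, 0.113]
tool_rot: [0.0, 0.999, -0.043, -0.0]
contact_force: [0.2, 1.3, 0.3]
gripper_width: 0.652
[[ 0.9964 -0.0853 -0.0026  0.4601]
 [-0.0853 -0.9964 -0.001   0.2565]
 [-0.0025  0.0012 -1.      0.1119]
 [ 0.      0.      0.      1.    ]]
[325.6, 190.9] 0.6 [0.4616437  0.25350094 0.0265    ] 0.015131037956217947 -0.002716539357870504
```

View pics/w29z.png

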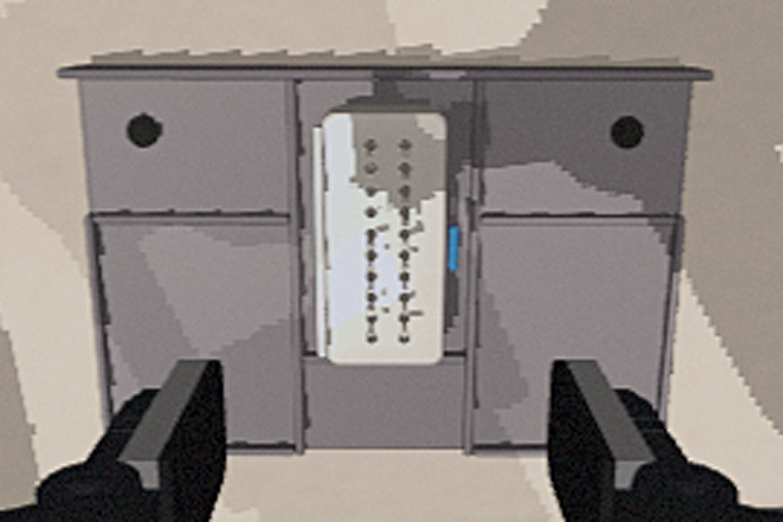

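View pics/s29z.png

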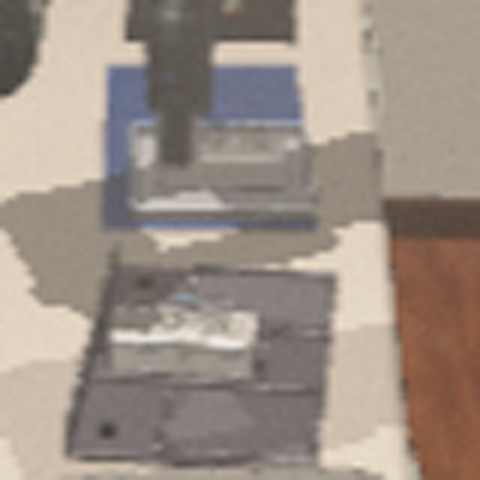

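```bash
python3 -m crank '[{"angular":[0,0,0],"delta_pos":[0.06,0.96,-0.4],"gripper":0.65},{"angular":[0,0,0],"delta_pos":[0.06,0.96,-0.4],"gripper":0.65},{"angular":[0,0,0],"delta_pos":[0.06,0.96,-0.2],"gripper":0.65},{"angular":[0,0,0],"delta_pos":[0.06,0.96,0],"gripper":0.65},{"angular":[0,0,0],"delta_pos":[0.06,0.96,0],"gripper":0.65},{"angular":[0,0,0],"delta_pos":[0.06,0.96,0],"gripper":0.65},{"angular":[0,0,0],"delta_pos":[0.06,0.96,0],"gripper":0.65},{"angular":[0,0,0],"delta_pos":[0.06,0.96,0],"gripper":0.65},{"angular":[0,0,0],"delta_pos":[0.06,0.96,0],"gripper":0.65},{"angular":[0,0,0],"delta_pos":[0.06,0.96,0],"gripper":0.65},{"angular":[0,0,0],"delta_pos":[0.06,0.96,0],"gripper":0.65},{"angular":[0,0,0],"delta_pos":[0.06,0.96,0],"gripper":0.65}]'
python3 -m crank '[{"angular":[0,0,0],"delta_pos":[0.06,0.96,0],"gripper":0.65},{"angular":[0,0,0],"delta_pos":[0.06,0.96,0],"gripper":0.65},{"angular":[0,0,0],"delta_pos":[0.06,0.96,0],"gripper":0.65},{"angular":[0,0,0],"delta_pos":[0.04,0.96,0],"gripper":0.65},{"angular":[0,0,0],"delta_pos":[0,0,0],"gripper":0.65},{"angular":[0,0,0],"delta_pos":[0,0,0],"gripper":0.65}]'
python3 - <<'E'
from h import *
im=save('wrist','w30')
T=toolT();np.save('T30.npy',T);print(T.round(4))
E
```

```text
time: 51.8
tool_pos: [0.4524, -0.09, 0.1424]
tool_rot: [-0.0, 0.999, -0.043, -0.001]
contact_force: [-0.2, -0.1, -0.1]
gripper_width: 0.648
time: 52.55
tool_pos: [0.4495, -0.204, 0.1427]
tool_rot: [-0.001, 0.999, -0.043, -0.001]
contact_force: [0.1, -0.2, -0.1]
gripper_width: 0.652
[[ 0.9964 -0.0847 -0.001   0.4497]
 [-0.0847 -0.9964  0.001  -0.2038]
 [-0.0011 -0.001  -1.      0.1429]
 [ 0.      0.      0.      1.    ]]
```

View pics/w30.png

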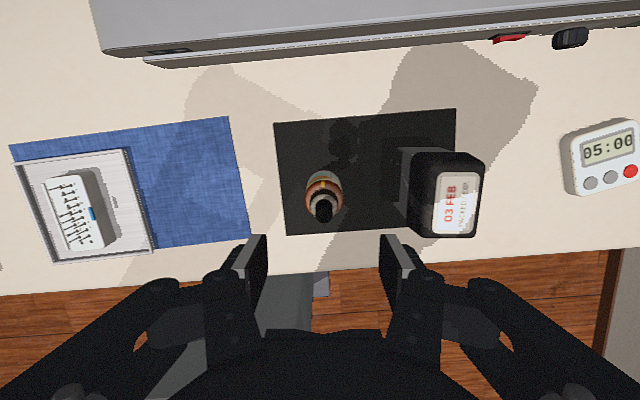

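```bash
python3 -m crank '[{"angular":[0,0,0],"delta_pos":[-0.03,0,0.5],"gripper":0.65},{"angular":[0,0,0],"delta_pos":[0,0,0.8],"gripper":0.65},{"angular":[0,0,0],"delta_pos":[0,0,0.8],"gripper":0.65},{"angular":[0,0,0],"delta_pos":[0,0,0.8],"gripper":0.65},{"angular":[0,0,0],"delta_pos":[0,0,0.7],"gripper":0.65},{"angular":[0,0,0],"delta_pos":[0,0,0.4],"gripper":0.65},{"angular":[0,0,0],"delta_pos":[0,0,0],"gripper":0.65},{"angular":[0,0,0],"delta_pos":[0,0,0],"gripper":0.65}]'
python3 - <<'E'
from h import *
im=save('wrist','w31')
T=toolT();print(T.round(4))
E
```

```text
time: 53.6
tool_pos: [0.4496, -0.2048, 0.0243]
tool_rot: [0.0, 0.999, -0.043, 0.001]
contact_force: [0.7, -0.5, 0.3]
gripper_width: 0.65
[[ 9.964e-01 -8.510e-02  1.600e-03  4.498e-01]
 [-8.510e-02 -9.964e-01 -1.000e-03 -2.050e-01]
 [ 1.700e-03  9.000e-04 -1.000e+00  2.460e-02]
 [ 0.000e+00  0.000e+00  0.000e+00  1.000e+00]]
```

View pics/w31.png

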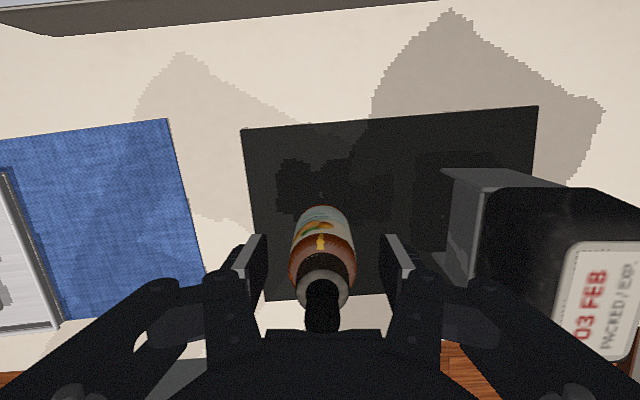

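Close and lift.

```bash
python3 -m crank '[{"angular":[0,0,0],"delta_pos":[0,0,0],"gripper":0},{"angular":[0,0,0],"delta_pos":[0,0,0],"gripper":0},{"angular":[0,0,0],"delta_pos":[0,0,0],"gripper":0},{"angular":[0,0,0],"delta_pos":[0,0,0],"gripper":0},{"angular":[0,0,0],"delta_pos":[0,0,0],"gripper":0}]'
python3 -m crank '[{"angular":[0,0,0],"delta_pos":[0,0,-0.2],"gripper":0},{"angular":[0,0,0],"delta_pos":[0,0,-0.5],"gripper":0},{"angular":[0,0,0],"delta_pos":[0,0,-0.7],"gripper":0},{"angular":[0,0,0],"delta_pos":[0,0,-0.8],"gripper":0},{"angular":[0,0,0],"delta_pos":[0,0,-0.6],"gripper":0},{"angular":[0,0,0],"delta_pos":[0,0,-0.3],"gripper":0},{"angular":[0,0,0],"delta_pos":[0,0,0],"gripper":0},{"angular":[0,0,0],"delta_pos":[0,0,0],"gripper":0}]'
python3 - <<'E'
from h import *
im=save('wrist','w32')
T=toolT();print(T.round(4),state()['gripper_width'])
E
```

```text
time: 54.28
tool_pos: [0.4498, -0.205, 0.0248]
tool_rot: [0.0, 0.999, -0.043, 0.001]
contact_force: [-0.9, 0.7, 6.1]
gripper_width: 0.346
time: 55.28
tool_pos: [0.4484, -0.2042, 0.1156]
tool_rot: [-0.0, 0.999, -0.043, -0.001]
contact_force: [-0.5, -0.6, -1.8]
gripper_width: 0.346
[[ 9.964e-01 -8.530e-02 -1.800e-03  4.484e-01]
 [-8.530e-02 -9.964e-01  1.100e-03 -2.042e-01]
 [-1.800e-03 -9.000e-04 -1.000e+00  1.155e-01]
 [ 0.000e+00  0.000e+00  0.000e+00  1.000e+00]] 0.3466145282553794
```

View pics/w32.png

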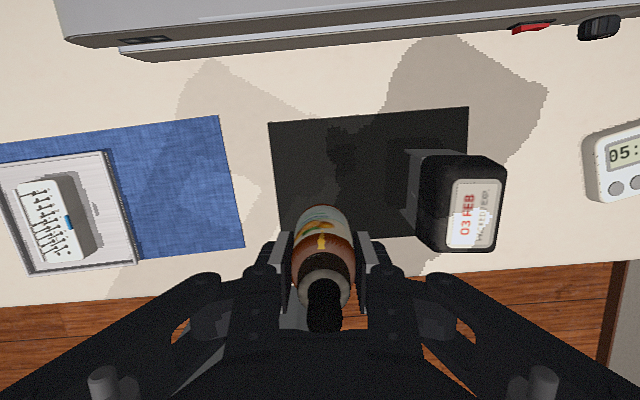

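```bash
python3 -m crank '[{"angular":[0,0,0],"delta_pos":[-0.07,-0.5,0],"gripper":0},{"angular":[0,0,0],"delta_pos":[-0.11,-0.96,0],"gripper":0},{"angular":[0,0,0],"delta_pos":[-0.11,-0.96,0],"gripper":0},{"angular":[0,0,0],"delta_pos":[-0.11,-0.96,0],"gripper":0},{"angular":[0,0,0],"delta_pos":[-0.11,-0.96,0],"gripper":0},{"angular":[0,0,0],"delta_pos":[-0.11,-0.96,0],"gripper":0},{"angular":[0,0,0],"delta_pos":[-0.11,-0.96,0],"gripper":0},{"angular":[0,0,0],"delta_pos":[-0.11,-0.96,0],"gripper":0},{"angular":[0,0,0],"delta_pos":[-0.11,-0.96,0],"gripper":0},{"angular":[0,0,0],"delta_pos":[-0.11,-0.96,0],"gripper":0},{"angular":[0,0,0],"delta_pos":[-0.11,-0.96,0],"gripper":0},{"angular":[0,0,0],"delta_pos":[-0.11,-0.96,0],"gripper":0}]'
python3 -m crank '[{"angular":[0,0,0],"delta_pos":[-0.11,-0.96,0],"gripper":0},{"angular":[0,0,0],"delta_pos":[-0.11,-0.96,0],"gripper":0},{"angular":[0,0,0],"delta_pos":[-0.11,-0.96,0],"gripper":0},{"angular":[0,0,0],"delta_pos":[-0.11,-0.96,0],"gripper":0},{"angular":[0,0,0],"delta_pos":[-0.11,-0.96,0],"gripper":0},{"angular":[0,0,0],"delta_pos":[-0.11,-0.96,0],"gripper":0},{"angular":[0,0,0],"delta_pos":[-0.07,-0.58,0],"gripper":0},{"angular":[0,0,0],"delta_pos":[0,0,0],"gripper":0},{"angular":[0,0,0],"delta_pos":[0,0,0],"gripper":0}]'
python3 - <<'E'
from h import *
im=save('wrist','w33')
T=toolT();print(T.round(4),state()['gripper_width'])
E
```

```text
time: 56.82
tool_pos: [0.438, 0.1309, 0.1161]
tool_rot: [-0.0, 0.999, -0.042, -0.001]
contact_force: [-0.9, -0.6, -0.7]
gripper_width: 0.346
time: 57.95
tool_pos: [0.4332, 0.32, 0.1163]
tool_rot: [0.0, 0.999, -0.043, -0.0]
contact_force: [-0.7, -0.5, 0.1]
gripper_width: 0.344
[[ 9.963e-01 -8.600e-02 -4.000e-04  4.333e-01]
 [-8.600e-02 -9.963e-01 -5.000e-04  3.199e-01]
 [-3.000e-04  6.000e-04 -1.000e+00  1.164e-01]
 [ 0.000e+00  0.000e+00  0.000e+00  1.000e+00]] 0.345519132403583
```

View pics/w33.png

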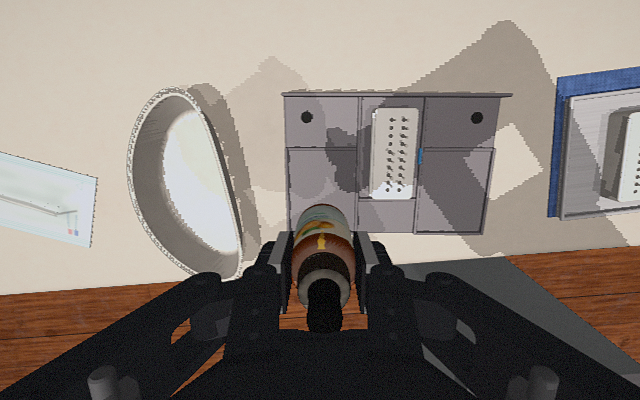

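```bash
python3 -m crank '[{"angular":[0,0,0],"delta_pos":[0,0,0.5],"gripper":0},{"angular":[0,0,0],"delta_pos":[0,0,0.8],"gripper":0},{"angular":[0,0,0],"delta_pos":[0,0,0.8],"gripper":0},{"angular":[0,0,0],"delta_pos":[0,0,0.6],"gripper":0},{"angular":[0,0,0],"delta_pos":[0,0,0.1],"gripper":0},{"angular":[0,0,0],"delta_pos":[0,0,0],"gripper":0},{"angular":[0,0,0],"delta_pos":[0,0,0],"gripper":0}]';python3 -m crank '[{"angular":[0,0,0],"delta_pos":[0,0,0.05],"gripper":0},{"angular":[0,0,0],"delta_pos":[0,0,0],"gripper":0},{"angular":[0,0,0],"delta_pos":[0,0,0],"gripper":0}]'
```

```text
time: 58.88
tool_pos: [0.4343, 0.3211, 0.0338]
tool_rot: [-0.001, 0.999, -0.043, 0.001]
contact_force: [-0.2, 0.0, -1.4]
gripper_width: 0.352
time: 59.25
tool_pos: [0.4335, 0.3207, 0.0313]
tool_rot: [-0.0, 0.999, -0.043, 0.0]
contact_force: [-0.3, 0.3, -1.1]
gripper_width: 0.343
```

```bash
python3 -m crank '[{"angular":[0,0,0],"delta_pos":[0,0,0.08],"gripper":0},{"angular":[0,0,0],"delta_pos":[0,0,0],"gripper":0},{"angular":[0,0,0],"delta_pos":[0,0,0],"gripper":0}]';python3 -m crank '[{"angular":[0,0,0],"delta_pos":[0,0,0.05],"gripper":0},{"angular":[0,0,0],"delta_pos":[0,0,0],"gripper":0},{"angular":[0,0,0],"delta_pos":[0,0,0],"gripper":0}]'
```

```text
time: 59.62
tool_pos: [0.4334, 0.3206, 0.0286]
tool_rot: [0.0, 0.999, -0.043, -0.0]
contact_force: [0.1, -0.0, -1.5]
gripper_width: 0.346
time: 60.0
tool_pos: [0.4338, 0.3208, 0.0278]
tool_rot: [-0.0, 0.999, -0.043, 0.0]
contact_force: [-1.3, -0.3, 4.4]
gripper_width: 0.352
```

```bash
python3 -m crank '[{"angular":[0,0,0],"delta_pos":[0,0,0],"gripper":0.42},{"angular":[0,0,0],"delta_pos":[0,0,0],"gripper":0.55},{"angular":[0,0,0],"delta_pos":[0,0,0],"gripper":0.6},{"angular":[0,0,0],"delta_pos":[0,0,-0.3],"gripper":0.6},{"angular":[0,0,0],"delta_pos":[0,0,-0.7],"gripper":0.6},{"angular":[0,0,0],"delta_pos":[0,0,-1],"gripper":0.6},{"angular":[0,0,0],"delta_pos":[0,0,-1],"gripper":0.6},{"angular":[0,0,0],"delta_pos":[0,0,-1],"gripper":0.6},{"angular":[0,0,0],"delta_pos":[0,0,-0.5],"gripper":0.6},{"angular":[0,0,0],"delta_pos":[0,0,0],"gripper":0.6}]'
python3 - <<'E'
from h import *
im=save('wrist','w34')
T=toolT();print(T.round(4),state()['gripper_width'])
E
```

```text
time: 61.25
tool_pos: [0.4341, 0.3211, 0.1636]
tool_rot: [-0.001, 0.999, -0.043, 0.001]
contact_force: [0.3, 0.3, -0.8]
gripper_width: 0.599
[[ 0.9964 -0.0853  0.      0.4334]
 [-0.0853 -0.9964  0.      0.3206]
 [ 0.     -0.     -1.      0.162 ]
 [ 0.      0.      0.      1.    ]] 0.6020387550417772
```

View pics/w34.png

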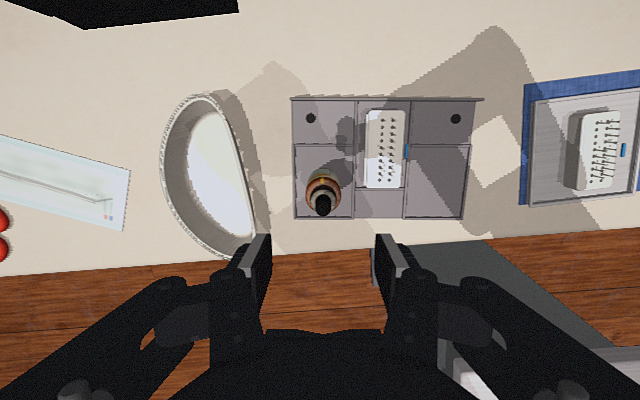

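```bash
python3 -m crank '[{"angular":[0,0,0],"delta_pos":[0.11,0.97,0],"gripper":0.8},{"angular":[0,0,0],"delta_pos":[0.11,0.97,0],"gripper":0.8},{"angular":[0,0,0],"delta_pos":[0.11,0.97,0],"gripper":0.8},{"angular":[0,0,0],"delta_pos":[0.11,0.97,0],"gripper":0.8},{"angular":[0,0,0],"delta_pos":[0.11,0.97,0],"gripper":0.8},{"angular":[0,0,0],"delta_pos":[0.11,0.97,0],"gripper":0.8},{"angular":[0,0,0],"delta_pos":[0.11,0.97,0],"gripper":0.8},{"angular":[0,0,0],"delta_pos":[0.11,0.97,0],"gripper":0.8},{"angular":[0,0,0],"delta_pos":[0.11,0.97,0],"gripper":0.8},{"angular":[0,0,0],"delta_pos":[0.11,0.97,0],"gripper":0.8},{"angular":[0,0,0],"delta_pos":[0.11,0.97,0],"gripper":0.8},{"angular":[0,0,0],"delta_pos":[0.11,0.97,0],"gripper":0.8}]'
python3 -m crank '[{"angular":[0,0,0],"delta_pos":[0.11,0.97,0],"gripper":0.8},{"angular":[0,0,0],"delta_pos":[0.11,0.97,0],"gripper":0.8},{"angular":[0,0,0],"delta_pos":[0.11,0.97,0],"gripper":0.8},{"angular":[0,0,0],"delta_pos":[0.11,0.97,0],"gripper":0.8},{"angular":[0,0,0],"delta_pos":[0.11,0.97,0],"gripper":0.8},{"angular":[0,0,0],"delta_pos":[0.11,0.97,0],"gripper":0.8},{"angular":[0,0,0],"delta_pos":[0.11,0.97,0],"gripper":0.8},{"angular":[0,0,0],"delta_pos":[0.11,0.97,0],"gripper":0.8},{"angular":[0,0,0],"delta_pos":[0.11,0.97,0],"gripper":0.8},{"angular":[0,0,0],"delta_pos":[0,0.16,0],"gripper":0.8},{"angular":[0,0,0],"delta_pos":[0,0,0],"gripper":0.8},{"angular":[0,0,0],"delta_pos":[0,0,0],"gripper":0.8}]'
python3 - <<'E'
from h import *
im=save('wrist','w35')
T=toolT();print(T.round(4),state()['gripper_width'])
E
```

```text
time: 62.8
tool_pos: [0.442, -0.0313, 0.1601]
tool_rot: [-0.0, 0.999, -0.043, -0.002]
contact_force: [-0.9, -0.3, -0.2]
gripper_width: 0.801
time: 64.3
tool_pos: [0.4498, -0.2978, 0.1616]
tool_rot: [-0.0, 0.999, -0.042, -0.0]
contact_force: [0.2, 0.6, 0.5]
gripper_width: 0.8
[[ 9.964e-01 -8.430e-02 -4.000e-04  4.499e-01]
 [-8.430e-02 -9.964e-01  5.000e-04 -2.979e-01]
 [-4.000e-04 -5.000e-04 -1.000e+00  1.619e-01]
 [ 0.000e+00  0.000e+00  0.000e+00  1.000e+00]] 0.8022623339665391
```

View pics/w35.png

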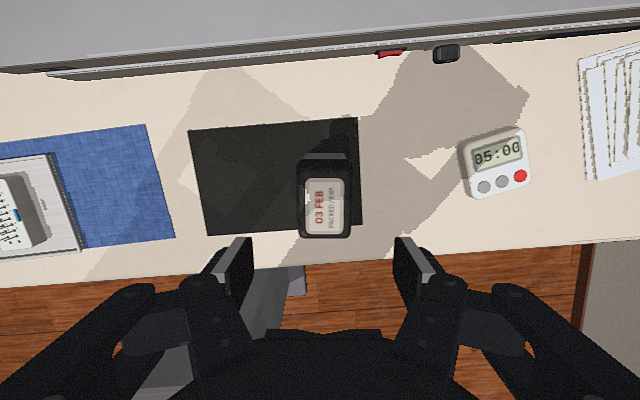

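```bash
python3 -m crank '[{"angular":[0,0,0],"delta_pos":[0,0.03,0.5],"gripper":0.85},{"angular":[0,0,0],"delta_pos":[0,0,0.8],"gripper":0.85},{"angular":[0,0,0],"delta_pos":[0,0,0.8],"gripper":0.85},{"angular":[0,0,0],"delta_pos":[0,0,0.8],"gripper":0.85},{"angular":[0,0,0],"delta_pos":[0,0,0.7],"gripper":0.85},{"angular":[0,0,0],"delta_pos":[0,0,0.4],"gripper":0.85},{"angular":[0,0,0],"delta_pos":[0,0,0],"gripper":0.85},{"angular":[0,0,0],"delta_pos":[0,0,0],"gripper":0.85}]'
python3 - <<'E'
from h import *
im=save('wrist','w36')
T=toolT();print(T.round(4),state()['gripper_width'],state()['contact_force'])
E
```

```text
time: 65.35
tool_pos: [0.4504, -0.3002, 0.043]
tool_rot: [0.0, 0.999, -0.043, 0.001]
contact_force: [0.3, -0.7, -0.8]
gripper_width: 0.848
[[ 0.9964 -0.0852  0.0015  0.4506]
 [-0.0852 -0.9964 -0.0013 -0.3003]
 [ 0.0016  0.0012 -1.      0.0433]
 [ 0.      0.      0.      1.    ]] 0.8503242934798559 [-0.46539094 -0.04912278  0.4251254 ]
```

View pics/w36.png

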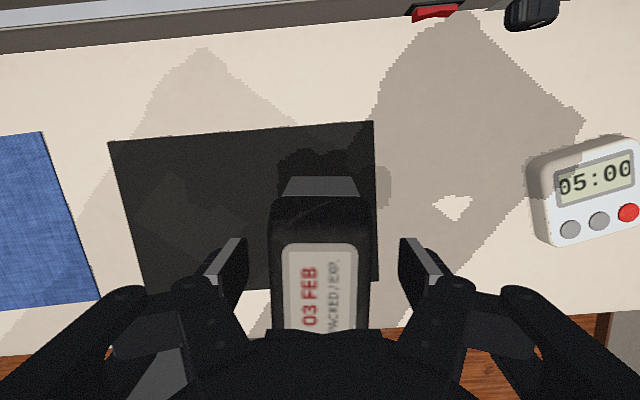

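```bash
python3 -m crank '[{"angular":[0,0,0],"delta_pos":[0,0,0.08],"gripper":0.85},{"angular":[0,0,0],"delta_pos":[0,0,0],"gripper":0.85},{"angular":[0,0,0],"delta_pos":[0,0,0],"gripper":0},{"angular":[0,0,0],"delta_pos":[0,0,0],"gripper":0},{"angular":[0,0,0],"delta_pos":[0,0,0],"gripper":0},{"angular":[0,0,0],"delta_pos":[0,0,0],"gripper":0},{"angular":[0,0,0],"delta_pos":[0,0,0],"gripper":0}]'
python3 -m crank '[{"angular":[0,0,0],"delta_pos":[0,0,-0.2],"gripper":0},{"angular":[0,0,0],"delta_pos":[0,0,-0.5],"gripper":0},{"angular":[0,0,0],"delta_pos":[0,0,-0.7],"gripper":0},{"angular":[0,0,0],"delta_pos":[0,0,-0.7],"gripper":0},{"angular":[0,0,0],"delta_pos":[0,0,-0.6],"gripper":0},{"angular":[0,0,0],"delta_pos":[0,0,-0.3],"gripper":0},{"angular":[0,0,0],"delta_pos":[0,0,0],"gripper":0},{"angular":[0,0,0],"delta_pos":[0,0,0],"gripper":0}]'
python3 - <<'E'
from h import *
im=save('wrist','w37')
T=toolT();print(T.round(4),state()['gripper_width'],state()['contact_force'])
E
```

```text
time: 66.28
tool_pos: [0.4504, -0.3001, 0.0405]
tool_rot: [0.0, 0.999, -0.043, 0.001]
contact_force: [0.2, 0.5, 5.2]
gripper_width: 0.543
time: 67.28
tool_pos: [0.4494, -0.2994, 0.1288]
tool_rot: [-0.001, 0.999, -0.043, -0.001]
contact_force: [0.4, -0.3, -0.7]
gripper_width: 0.548
[[ 0.9964 -0.0853 -0.0015  0.4493]
 [-0.0853 -0.9964  0.0013 -0.2993]
 [-0.0016 -0.0012 -1.      0.1287]
 [ 0.      0.      0.      1.    ]] 0.5468895813844402 [-1.16477004 -0.30285061 -0.95843059]
```

View pics/w37.png

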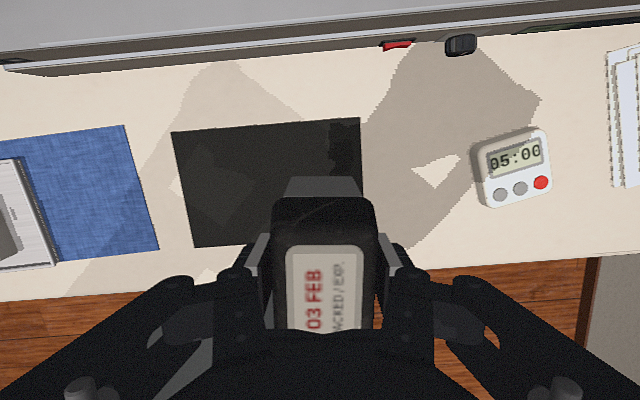

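```bash
python3 -m crank '[{"angular":[0,0,0],"delta_pos":[-0.06,-0.5,0],"gripper":0},{"angular":[0,0,0],"delta_pos":[-0.13,-0.97,0],"gripper":0},{"angular":[0,0,0],"delta_pos":[-0.13,-0.97,0],"gripper":0},{"angular":[0,0,0],"delta_pos":[-0.13,-0.97,0],"gripper":0},{"angular":[0,0,0],"delta_pos":[-0.13,-0.97,0],"gripper":0},{"angular":[0,0,0],"delta_pos":[-0.13,-0.97,0],"gripper":0},{"angular":[0,0,0],"delta_pos":[-0.13,-0.97,0],"gripper":0},{"angular":[0,0,0],"delta_pos":[-0.13,-0.97,0],"gripper":0},{"angular":[0,0,0],"delta_pos":[-0.13,-0.97,0],"gripper":0},{"angular":[0,0,0],"delta_pos":[-0.13,-0.97,0],"gripper":0},{"angular":[0,0,0],"delta_pos":[-0.13,-0.97,0],"gripper":0},{"angular":[0,0,0],"delta_pos":[-0.13,-0.97,0],"gripper":0}]'
python3 -m crank '[{"angular":[0,0,0],"delta_pos":[-0.13,-0.97,0],"gripper":0},{"angular":[0,0,0],"delta_pos":[-0.13,-0.97,0],"gripper":0},{"angular":[0,0,0],"delta_pos":[-0.13,-0.97,0],"gripper":0},{"angular":[0,0,0],"delta_pos":[-0.13,-0.97,0],"gripper":0},{"angular":[0,0,0],"delta_pos":[-0.13,-0.97,0],"gripper":0},{"angular":[0,0,0],"delta_pos":[-0.06,-0.52,0],"gripper":0},{"angular":[0,0,0],"delta_pos":[0,0,0],"gripper":0},{"angular":[0,0,0],"delta_pos":[0,0,0],"gripper":0}]'
python3 - <<'E'
from h import *
im=save('wrist','w38')
T=toolT();print(T.round(4),state()['gripper_width'],state()['contact_force'])
E
```

```text
time: 68.82
tool_pos: [0.433, 0.0395, 0.1293]
tool_rot: [-0.0, 0.999, -0.042, -0.0]
contact_force: [1.3, 0.1, -1.2]
gripper_width: 0.55
time: 69.82
tool_pos: [0.4263, 0.1996, 0.1296]
tool_rot: [0.0, 0.999, -0.043, -0.0]
contact_force: [0.0, -0.6, -1.2]
gripper_width: 0.547
[[ 9.963e-01 -8.610e-02 -2.000e-04  4.264e-01]
 [-8.610e-02 -9.963e-01 -4.000e-04  1.995e-01]
 [-1.000e-04  4.000e-04 -1.000e+00  1.297e-01]
 [ 0.000e+00  0.000e+00  0.000e+00  1.000e+00]] 0.5457214730466738 [-0.25643992 -0.5439948  -0.78407896]
```

View pics/w38.png

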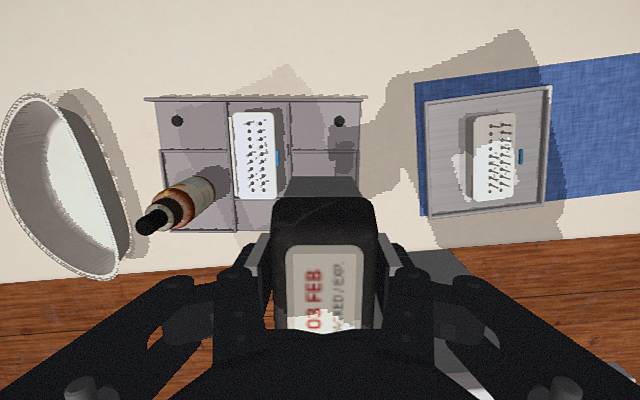

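```bash
python3 -m crank '[{"angular":[0,0,0],"delta_pos":[-0.03,-0.02,0.5],"gripper":0},{"angular":[0,0,0],"delta_pos":[0,0,0.8],"gripper":0},{"angular":[0,0,0],"delta_pos":[0,0,0.7],"gripper":0},{"angular":[0,0,0],"delta_pos":[0,0,0.6],"gripper":0},{"angular":[0,0,0],"delta_pos":[0,0,0.1],"gripper":0},{"angular":[0,0,0],"delta_pos":[0,0,0],"gripper":0},{"angular":[0,0,0],"delta_pos":[0,0,0],"gripper":0}]';python3 -m crank '[{"angular":[0,0,0],"delta_pos":[0,0,0.07],"gripper":0},{"angular":[0,0,0],"delta_pos":[0,0,0],"gripper":0},{"angular":[0,0,0],"delta_pos":[0,0,0],"gripper":0}]'
```

```text
time: 70.75
tool_pos: [0.4265, 0.2011, 0.0498]
tool_rot: [-0.0, 0.999, -0.043, 0.001]
contact_force: [-0.3, 0.3, -1.2]
gripper_width: 0.552
time: 71.12
tool_pos: [0.4257, 0.2009, 0.0468]
tool_rot: [-0.0, 0.999, -0.043, 0.0]
contact_force: [-0.4, -0.6, -0.7]
gripper_width: 0.547
```

```bash
python3 -m crank '[{"angular":[0,0,0],"delta_pos":[0,0,0.08],"gripper":0},{"angular":[0,0,0],"delta_pos":[0,0,0],"gripper":0},{"angular":[0,0,0],"delta_pos":[0,0,0],"gripper":0}]';python3 -m crank '[{"angular":[0,0,0],"delta_pos":[0,0,0.05],"gripper":0},{"angular":[0,0,0],"delta_pos":[0,0,0],"gripper":0},{"angular":[0,0,0],"delta_pos":[0,0,0],"gripper":0}]'
```

```text
time: 71.5
tool_pos: [0.4256, 0.2009, 0.0442]
tool_rot: [0.0, 0.999, -0.043, -0.0]
contact_force: [-0.8, -0.4, -0.6]
gripper_width: 0.547
time: 71.88
tool_pos: [0.426, 0.201, 0.0435]
tool_rot: [-0.0, 0.999, -0.043, 0.0]
contact_force: [-1.3, -0.3, 5.0]
gripper_width: 0.554
```

Contact at the predicted floor height. Release and rise to look.

```bash
python3 -m crank '[{"angular":[0,0,0],"delta_pos":[0,0,0],"gripper":0.65},{"angular":[0,0,0],"delta_pos":[0,0,0],"gripper":0.8},{"angular":[0,0,0],"delta_pos":[0,0,0],"gripper":0.8},{"angular":[0,0,0],"delta_pos":[0,0,-0.3],"gripper":0.8},{"angular":[0,0,0],"delta_pos":[0,0,-0.6],"gripper":0.8},{"angular":[0,0,0],"delta_pos":[0,0,-1],"gripper":0.8},{"angular":[0,0,0],"delta_pos":[0,0,-1],"gripper":0.8},{"angular":[0,0,0],"delta_pos":[0,0,-1],"gripper":0.8},{"angular":[0,0,0],"delta_pos":[0,0,-1],"gripper":0.8},{"angular":[0,0,0],"delta_pos":[0,0,-1],"gripper":0.8},{"angular":[0,0,0],"delta_pos":[0,0,-1],"gripper":0.8},{"angular":[0,0,0],"delta_pos":[0,0,0],"gripper":0.8}]'
python3 -m crank '[{"angular":[0,0,0],"delta_pos":[0,-0.7,0],"gripper":0.8},{"angular":[0,0,0],"delta_pos":[0,-0.7,0],"gripper":0.8},{"angular":[0,0,0],"delta_pos":[0,0,0],"gripper":0.8},{"angular":[0,0,0],"delta_pos":[0,0,0],"gripper":0.8}]'
python3 - <<'E'
from h import *
np.set_printoptions(precision=4,suppress=True)
im=save('wrist','w39');save('side','s39')
T=toolT();print(T.round(4))
for n,z in [('stamp_centre',.055),('bottle_centre',.057),('fresh_block_centre',.0265),('used_block_centre',.0245),('kidney_centre',.0175)]:
    print(n,[(np.round(a['pixel'],1),round(a['conf'],2),onz('wrist',a['pixel'],z,T).round(4)) for a in landmark_of('wrist',n)[:2]])
a=cv2.imread('pics/s39.png')
cv2.imwrite('pics/s39z.png',cv2.resize(a[190:290,280:380],(600,600),interpolation=cv2.INTER_CUBIC))
E
```

```text
time: 73.38
tool_pos: [0.4272, 0.2014, 0.2545]
tool_rot: [-0.001, 0.999, -0.043, 0.004]
contact_force: [0.2, -0.3, -0.7]
gripper_width: 0.799
time: 73.88
tool_pos: [0.4288, 0.2423, 0.2492]
tool_rot: [0.0, 0.999, -0.043, -0.0]
contact_force: [-0.0, -0.4, -1.0]
gripper_width: 0.804
[[ 0.9963 -0.0859 -0.0004  0.429 ]
 [-0.0859 -0.9963 -0.0004  0.2421]
 [-0.0003  0.0004 -1.      0.2495]
 [ 0.      0.      0.      1.    ]]
stamp_centre [(array([253.7, 172.4]), 0.48, array([0.4334, 0.3253, 0.055 ]))]
bottle_centre [(array([257.2, 172.5]), 0.97, array([0.4333, 0.3206, 0.057 ]))]
fresh_block_centre [(array([312.1, 142.3]), 0.89, array([0.4607, 0.2527, 0.0265])), (array([470.9, 145.3]), 0.47, array([0.4396, 0.0512, 0.0265]))]
used_block_centre [(array([475.4, 142.3]), 0.75, array([0.4426, 0.0447, 0.0245]))]
kidney_centre [(array([175.3, 169.1]), 0.61, array([0.4404, 0.4379, 0.0175]))]
```

View pics/w39.png

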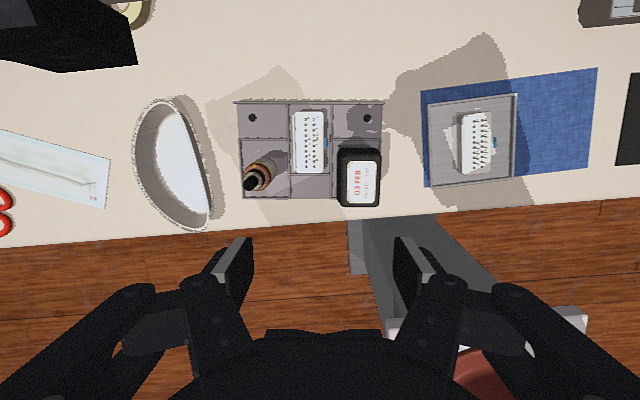

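View pics/s39z.png

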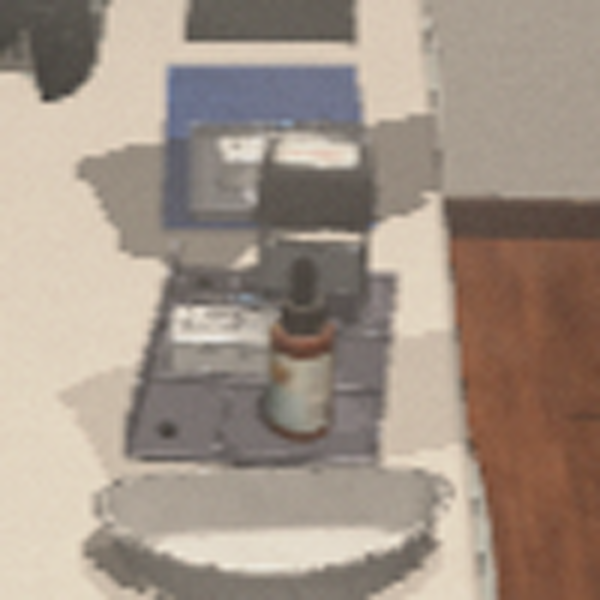

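```bash
python3 -c "
from h import *
print(job_done(),state()['time'])"
```

```text
the job is handed in; nothing more can be done
the job is handed in; nothing more can be done
```

The swap is finished and handed in at about 74 s of the 141 s allowed. The used block is in the steel dish, the fresh block is in the middle bay, and the stamp and bottle are back in their own bays. The hand-in reported no verdict.

**Steps:** I set the stamp and then the bottle on the dark mat. I laid the used block flat in the dish and stood the fresh block lengthwise in the bay. Then I put the bottle back, and the stamp last.

**Last checks:**
- **Upright:** the final wrist and side pictures show all four pieces upright.
- **Seated:** the stamp, the bottle and the fresh block each met the stand floor within about 0.1 mm of the height worked out from the grasp. The used block reached the dish floor in the same way.
- **Fresh block:** about 2 mm short of the bay centre lengthwise, by network and floor geometry. Across, the network put it about 3 mm off.
- **Stamp and bottle:** let go within about 1–2 mm of where the gripper had first picked them up.
- **Kidney dish and timer:** never touched. The kidney dish measured within about 4 mm of its first reading, which is detector noise. The timer looked unmoved when last in view at about 67 s.

**What failed or disagreed:**
- **First stamp grasp:** it closed on nothing. The fingertips sat about 40 mm farther back than the stated tool frame. I measured the offset from the pictures, corrected for it, and every later grasp held.
- **Stamp detection:** the network did not find the stamp in most wrist pictures. In the last picture it gave the bottle's position instead, with low confidence (0.48), so the stamp's placing rests on the pictures and the tool positions.
- **Height measurements:** measuring the heights of the bottle and stamp edges from two views gave values 15–40 mm below the stated ones. I relied on contact force for the vertical placing.

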